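Put the leftover brass pipe fittings back in their stock bins

TASK

The water-heater hook-up is done: put the four leftover brass fittings lying loose on the bench (coupling, elbow, tee and stop end) back into the stock bins, each into the bin that already holds fittings of its own shape. Lay each one flat on the empty floor in front of the stock, the same way up as it lay on the bench and not leaning on a wall or lying on other fittings. Leave the white plastic elbow and the roll of tape where they are.

Things in the scene. Friction and masses are not known exactly. Their poses are not given: they have to be found in the camera images.
- coupling: Loose brass straight coupling for 22 mm pipe: two hexagon nuts end to end, 54 long along its x, 33 wide, 31 high, 0.15 to 0.3 kg. Origin: centre of its underside. Underside flat at z = 0, top at 31, pipe axis at z = 15.5; z up. Sizes in mm.
- elbow: Loose brass elbow for 22 mm pipe: two arms at right angles along +x and +y, each ending 44 from the corner in a hexagon nut; arms 33 wide, 31 high, 0.17 to 0.33 kg. Origin: on the underside where the arm axes cross, so it reaches from -16.5 to 44 in x and in y. Underside flat at z = 0, top at 31, pipe axis at z = 15.5; z up. Sizes in mm.
- tee: Loose brass tee for 22 mm pipe: a straight run along y, 88 long (y = -44 to 44), and a branch along +x ending at x = 44; arms 33 wide, 31 high, 0.24 to 0.48 kg. Origin: on the underside where the axes cross, so it reaches from -16.5 to 44 in x. Underside flat at z = 0, top at 31, pipe axis at z = 15.5; z up. Sizes in mm.
- stopend: Loose brass stop end (blind end) for 22 mm pipe: one hexagon nut on a short closed hexagon plug, 36 long along its x (plug at -x, open nut at +x), 33 wide, 31 high, 0.09 to 0.18 kg. Origin: centre of its underside. Underside flat at z = 0, top at 31, pipe axis at z = 15.5; z up. Sizes in mm.
- coupling_bin: Fixed grey plastic stock bin, inside 150 x 110 (x by y), walls and floor 3 thick; sides 30 high, back wall (+x) 45, front lip (-x) 18. Origin: centre of its underside; floor surface at z = 3. Three brass couplings lying side by side fixed at the back, 34 high, from x = +18 to the back wall; the floor in front, x = -75 to +18, y = -55 to 55, is empty. Sizes in mm.
- elbow_bin: Fixed grey plastic stock bin, inside 150 x 110 (x by y), walls and floor 3 thick; sides 30 high, back wall (+x) 45, front lip (-x) 18. Origin: centre of its underside; floor surface at z = 3. Two brass elbows fixed at the back, 34 high, from x = +7 to the back wall; the floor in front, x = -75 to +7, y = -55 to 55, is empty. Sizes in mm.
- tee_bin: Fixed grey plastic stock bin, inside 150 x 110 (x by y), walls and floor 3 thick; sides 30 high, back wall (+x) 45, front lip (-x) 18. Origin: centre of its underside; floor surface at z = 3. One brass tee (run along y, branch to the back) fixed at the back, 34 high, from x = +11.5 to the back wall; the floor in front, x = -75 to +11.5, y = -55 to 55, is empty. Sizes in mm.
- stopend_bin: Fixed grey plastic stock bin, inside 150 x 110 (x by y), walls and floor 3 thick; sides 30 high, back wall (+x) 45, front lip (-x) 18. Origin: centre of its underside; floor surface at z = 3. Three brass stop ends lying side by side fixed at the back, 34 high, from x = +36 to the back wall; the floor in front, x = -75 to +36, y = -55 to 55, is empty. Sizes in mm.
- plastic_elbow: Bystander, to be left alone: loose white plastic push-fit elbow, round arms along +x and +y ending 42 from the corner, 31 wide and high, 50 g. Origin: on the underside where the arm axes cross. Sizes in mm.
- tape_roll: Bystander, to be left alone: white spool of thread-seal tape lying flat beyond the fittings, 56 diameter, 18 high, 30 g. Origin: centre of its underside. Sizes in mm.

How it is judged:
At the end, for the whole second after the job is handed in: Each of the four brass fittings lies within its own kind's bin, in front of the stock, its underside on the bin's floor (within 4 mm), level within 0.1 rad and the same way up as at the start, released and at rest (x of coupling in the frame of coupling_bin between -0.075 and 0.03 m and y of coupling in the frame of coupling_bin between -0.055 and 0.055 m and z of coupling in the frame of coupling_bin between -0.001 and 0.007 m and angle between each of coupling, elbow, tee, stopend's own z axis and vertical below 0.1 rad and linear speed of each of coupling, elbow, tee, stopend below 0.02 m/s and x of elbow in the frame of elbow_bin between -0.075 and 0.03 m and y of elbow in the frame of elbow_bin between -0.055 and 0.055 m and z of elbow in the frame of elbow_bin between -0.001 and 0.007 m and x of tee in the frame of tee_bin between -0.075 and 0.03 m and y of tee in the frame of tee_bin between -0.055 and 0.055 m and z of tee in the frame of tee_bin between -0.001 and 0.007 m and x of stopend in the frame of stopend_bin between -0.075 and 0.03 m and y of stopend in the frame of stopend_bin between -0.055 and 0.055 m and z of stopend in the frame of stopend_bin between -0.001 and 0.007 m); the robot touches nothing.
It fails at once if the white plastic elbow was moved more than 20 mm (distance of plastic_elbow from where it was at the start of the episode above 0.02 m).
It fails at once if the tape roll was moved more than 20 mm (distance of tape_roll from where it was at the start of the episode above 0.02 m).
It also fails if it takes over 96 s, if anything falls off the work surface, if the arm or the gripper's body presses on something with over 40 N, if the wrist force passes 120 N, or if a joint passes its speed limit or range.

ROBOT

A 6-joint arm with a two-finger parallel gripper is mounted at the origin on the work surface. World frame = base frame: x ahead of the robot, y to its left, z up, the work surface at z = 0. Lengths are in m, angles in rad, forces in N, time in s.
With the tool pointing down it reaches from about 0.375 to 0.9 m from the base axis. Payload 3.1 kg.
Tool frame: the origin (TCP) lies at the very end of the fingers, on their centre line; the grasp point (between the pads) lies 19 mm behind it; z points along the fingers, y is the direction in which the jaws open and shut (so a half turn about z gives the same grasp; the last joint's range is limited). The gripper opens to 87 mm and grips with 3 to 60 N. Pads are 19 mm wide; open, the fingers measure 117 mm over their backs; the gripper's body (75 mm by 190 mm) begins 51 mm behind the grasp point.
Start: joints at [1.101, 0.527, 1.433, -0, 1.181, -0.178], TCP at [0.18, 0.599, 0.223] pointing down, gripper open.
Joint ranges: [-3.08, 3.08], [-0.75, 2.2], [0.22, 2.44], [-1.43, 4.57], [0, 2.65], [-2.85, 2.85]. Speed limits (rad/s): [2.79, 2.79, 3.14, 3.14, 3.14, 3.14].

INTERFACE

Orientations are given as a unit quaternion [x, y, z, w].
In Python, from rig import robot gives the robot as it stands. The module is installed in compiled form; this text tells all that it offers.
- The arm moves only by the tool send_rows, never from a script. Its argument "deltas" is a list of rows, each an object of numbers: "tx", "ty", "tz": the shift along the tool's x, y, z in cm; "rx", "ry", "rz": the turn, a rotation vector about the tool's x, y, z in rad. A call has 1 to 5 rows; each row is the pose to reach, as a shift and turn from the pose commanded when the call began, along the tool's axes at that moment; what a row does not reach only later rows make up. A row lasts 1/12 s, in which the tool goes at most 41.7 mm and 7.16 degrees, less where a joint would pass 70% of its speed; a pose out of reach is approached as far as the arm can. A call with a gripper value outside its range is refused whole. "claw" is the finger opening in cm, from 0 to 8.7, set as the call begins (left out, the last holds). The fingers move at their own pace and stop on an object; "squeeze" is the grip in N (left out, the last holds). Time passes only in rows, so rows that repeat a pose let the fingers close. It gives the time, the measured TCP pose, the force and the opening at its end, in the units of the state.
- robot.get_obs(): the state, without advancing time (a new reading comes with each control period).
- robot.camera(name): name is "side" or "top" or "wrist"; returns a dict with "color" (420x560x3 uint8, red, green, blue), "z_map" (420x560 float32, m along the optical axis (not along the pixel's ray), 0 where there is no reading), "intrinsics" (3x3 intrinsics, pixels), "R" (3x3) and "t" (3): a world point X has camera coordinates R X + t; the wrist camera has in their place "tool_from_camera" (4x4, takes a point from camera to tool coordinates, whose origin is the TCP and whose axes are the flange's). Camera axes: x right, y down, z forward; pixel columns grow to the right and rows downward; lengths in m; the calibration is good to about 2 mm. A picture is of the moment at which its call begins: read the wrist's pose just before it.
- robot.hand_in(): hands the job in, once; it reports no verdict.
Trained networks look in the newest picture that a camera, given by its name, has taken for a name from the list of things; names that differ only in an ending like _2 or _b are one class to them, and where a whole thing is asked for, a point or a joint stands for the part that bears it (a point fixed in the world has none). Each returns a list of dicts, best first, with "p" (0 to 1); they miss things now and then, are a little off and sometimes report something else, mostly with a low value. They report only what shows in the picture. A call takes as long as a camera call.
- robot.outline_of(label, camera): "pixels" (420x560 bool, what is visible of it) and "xy" ([column, row] in pixels, amid what is visible of it).
- robot.tip_of(label, camera): "xy" ([column, row] in pixels: a listed point, or the origin of a listed thing).
The state is a dict: "time": time; "q": joint angles; "joint_velocities": joint speeds; "joint_torque": joint torques, N m; "position": TCP position; "tool_rot": TCP orientation; "ft_force": force on the tool from outside, world axes, zero at the start; "moment": the same for the moment, N m; "grip_width": finger opening in m.
Only numpy, scipy, OpenCV 4.12 (cv2) and the standard library are available. Lean on these libraries where they do the work, as an engineer would, in place of code of your own. Each camera call takes 0.05 s, during which the arm holds its last target.

## Working session

There is one attempt and no reset: what is moved stays moved. The work goes in short steps, Python scripts to look and compute and a tool call to move; the robot and the scene stay as the last step left them, time stands still between calls to the robot, and variables do not carry over. Pictures are saved under pics/ and viewed, and the job is handed in when it is done.

Besides the shell and the picture viewer there is one more tool, called by a JSON object that holds its "api" and its "payload". send_rows: Moves the arm, as the interface text tells. Its arguments: {"type":"object","properties":{"deltas":{"type":"array","items":{"type":"object","properties":{"tx":{"type":"number"},"ty":{"type":"number"},"tz":{"type":"number"},"rx":{"type":"number"},"ry":{"type":"number"},"rz":{"type":"number"}}}},"claw":{"type":"number"},"squeeze":{"type":"number"}},"required":["deltas"]}

```bash
mkdir -p pics
cat > h.py <<'E'
import numpy as np, cv2
from rig import robot
from scipy.spatial.transform import Rotation as Rn
def shot(cam,fn=None):
    o=robot.get_obs(); c=robot.camera(cam); c['obs']=o
    if fn: cv2.imwrite('pics/'+fn,cv2.cvtColor(c['color'],cv2.COLOR_RGB2BGR))
    return c
def cloud(c):
    K=c['intrinsics'];z=c['z_map'];v,u=np.mgrid[0:z.shape[0],0:z.shape[1]]
    P=np.stack([(u-K[0,2])/K[0,0]*z,(v-K[1,2])/K[1,1]*z,z],-1)
    if 'R' in c: W=(P-c['t'])@c['R']
    else:
        T=c['tool_from_camera'];o=c['obs'];W=(P@T[:3,:3].T+T[:3,3])@Rn.from_quat(o['tool_rot']).as_matrix().T+o['position']
    W[z<=0]=np.nan
    return W
E
python3 - <<'E'
from h import *
o=robot.get_obs();print({k:np.round(v,3) for k,v in o.items()})
print(Rn.from_quat(o['tool_rot']).as_matrix().round(3))
for cam in ['top','side','wrist']:
    c=shot(cam,cam+'0.png');W=cloud(c)
    for n in ['coupling','elbow','tee','stopend','coupling_bin','elbow_bin','tee_bin','stopend_bin','plastic_elbow','tape_roll']:
        for d in robot.outline_of(n,cam)[:3]:
            m=d['pixels']
            print(cam,n,round(d['p'],2),np.round(d['xy']),m.sum(),np.round(np.nanmedian(W[m],0),3) if m.any() else '')
E
```

```text
{'time': np.float64(0.0), 'q': array([ 1.101,  0.528,  1.434, -0.   ,  1.181, -0.179]), 'joint_velocities': array([-0.   , -0.001, -0.002, -0.001, -0.   ,  0.   ]), 'joint_torque': array([ -0.   , -44.004, -17.659,   0.063,   0.058,  -0.   ]), 'position': array([0.179, 0.598, 0.222]), 'tool_rot': array([ 0.145,  0.989, -0.001, -0.   ]), 'ft_force': array([ 1.093, -0.789,  0.637]), 'moment': array([ 0.032, -0.036, -0.033]), 'grip_width': np.float64(0.087)}
[[-0.958  0.288 -0.001]
 [ 0.288  0.958 -0.002]
 [ 0.    -0.002 -1.   ]]
top coupling 0.81 [355. 297.] 540 [ 0.45  -0.134  0.027]
top coupling 0.25 [121. 298.] 5559 [0.433 0.312 0.004]
top elbow 0.74 [282. 301.] 721 [ 0.44  -0.001  0.027]
top elbow 0.39 [445. 200.] 5202 [ 0.647 -0.315  0.009]
top tee 0.92 [208. 280.] 1052 [0.467 0.141 0.026]
top stopend 0.51 [319. 205.] 369 [ 0.621 -0.068  0.026]
top coupling_bin 0.58 [134. 189.] 5355 [0.643 0.3   0.006]
top elbow_bin 0.77 [443. 198.] 5404 [ 0.648 -0.315  0.009]
top elbow_bin 0.19 [352. 296.] 507 [ 0.45  -0.133  0.027]
top tee_bin 0.7 [120. 298.] 5528 [0.434 0.312 0.004]
top tee_bin
[... 264 characters left out ...]
0.126  0.024]
side coupling 0.38 [190. 234.] 625 [0.769 0.099 0.018]
side elbow 0.78 [363. 222.] 653 [0.441 0.004 0.025]
side tee 0.67 [340. 274.] 1085 [0.471 0.148 0.027]
side stopend 0.8 [282. 189.] 266 [ 0.621 -0.059  0.024]
side coupling_bin 0.91 [224. 333.] 8534 [0.644 0.298 0.016]
side coupling_bin 0.65 [267. 230.] 532 [0.625 0.075 0.027]
side tee_bin 0.92 [357. 369.] 9534 [0.436 0.313 0.007]
side stopend_bin 0.78 [366. 144.] 2307 [ 0.439 -0.307  0.015]
side stopend_bin 0.41 [191. 234.] 649 [0.769 0.099 0.018]
side plastic_elbow 0.79 [268. 231.] 602 [0.626 0.074 0.027]
side plastic_elbow 0.17 [281. 190.] 251 [ 0.621 -0.059  0.025]
side tape_roll 0.95 [189. 231.] 628 [0.768 0.1   0.018]
```

```bash
python3 -c "
import cv2
a=cv2.imread('pics/top0.png');cv2.imwrite('pics/top0c.png',cv2.resize(a[90:370,60:510],None,fx=1.77,fy=1.77,interpolation=cv2.INTER_CUBIC))"
```

```text
(no output)
```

View pics/top0c.png

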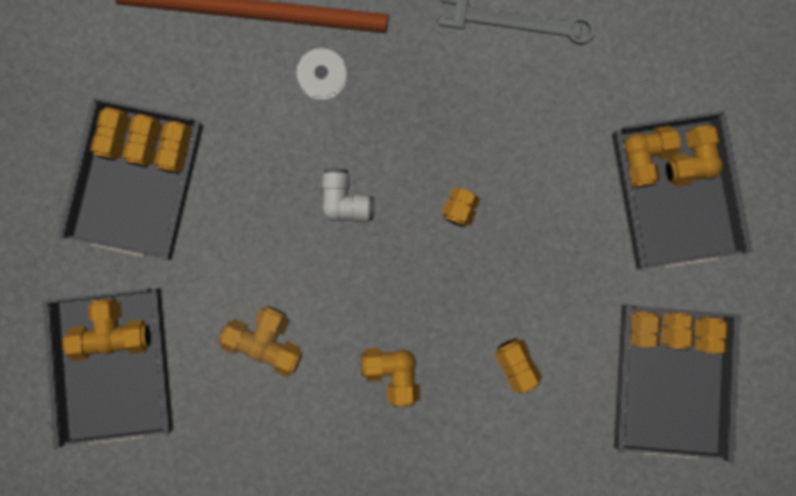

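View pics/side0.png

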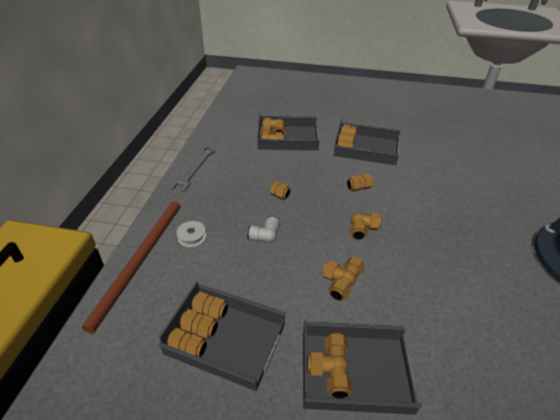

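The top view is +x up, +y left. Couplings are stocked in the upper-left bin (0.64, 0.30), tee lower-left (0.43, 0.31), elbows upper-right (0.65, -0.315) and stop ends lower-right (0.44, -0.31). The loose tee, elbow and coupling form a row at crop (260,345), (395,375) and (517,365), with the stop end at (460,206). Next I'll fit the poses.

```bash
cat >> h.py <<'E'
from scipy.optimize import minimize
def rect(x0,x1,y0,y1):
    return lambda p: np.maximum(np.maximum(x0-p[:,0],p[:,0]-x1),np.maximum(y0-p[:,1],p[:,1]-y1))
h=.0165
SD={'coupling':lambda p:rect(-.027,.027,-h,h)(p),'stopend':lambda p:rect(-.018,.018,-h,h)(p),
'elbow':lambda p:np.minimum(rect(-h,.044,-h,h)(p),rect(-h,h,-h,.044)(p)),
'tee':lambda p:np.minimum(rect(-h,h,-.044,.044)(p),rect(-h,.044,-h,h)(p))}
AREA={'coupling':.054*.033,'stopend':.036*.033,'elbow':.033*(.0605+.0275),'tee':.033*(.088+.0275)}
def fit(name,pts,res=.001):
    # occupancy raster of points vs footprint: maximise overlap
    c0=pts.mean(0); G=np.round((pts-c0)/res).astype(int); 
    N=161; im=np.zeros((N,N),np.uint8); ok=(abs(G)<75).all(1); im[G[ok,0]+80,G[ok,1]+80]=255
    im=cv2.morphologyEx(im,cv2.MORPH_CLOSE,np.ones((5,5),np.uint8))
    ii=np.stack(np.mgrid[0:N,0:N],-1).reshape(-1,2); X=(ii-80)*res; t=(im.reshape(-1)>0)
    def cost(q):
        c,s=np.cos(q[2]),np.sin(q[2]); d=X-q[:2]; l=d@np.array([[c,-s],[s,c]])
        ins=1/(1+np.exp(np.clip(SD[name](l)/.001,-30,30)))
        return np.mean((ins-t)**2)*1e3
    best=None
    for a in np.arange(0,2*np.pi if name in('elbow','tee') else np.pi,np.pi/12):
        off=np.array([.008,.008]) if name=='elbow' else np.array([.007,0]) if name=='tee' else np.zeros(2)
        R=np.array([[np.cos(a),-np.sin(a)],[np.sin(a),np.cos(a)]])
        r=minimize(cost,[*(-R@off),a],method='Nelder-Mead',options=dict(initial_simplex=[[*(-R@off),a],[*(-R@off+[.005,0]),a],[*(-R@off+[0,.005]),a],[*(-R@off),a+.15]],maxiter=150))
        if best is None or r.fun<best.fun: best=r
    return best.x[:2]+c0,best.x[2],best.fun,t.sum()*res*res/AREA[name]
E
cat > f.py <<'E'
from h import *
C={k:shot(k) for k in('top','side')};Wt=cloud(C['top']);Ws=cloud(C['side'])
A=np.concatenate([Wt.reshape(-1,3),Ws.reshape(-1,3)]);A=A[~np.isnan(A[:,0])]
cent={'coupling':(.45,-.13),'elbow':(.44,0),'tee':(.468,.144),'stopend':(.621,-.064)}
for n,c in cent.items():
    for tag,B in(('both',A),('top',Wt.reshape(-1,3)),('side',Ws.reshape(-1,3))):
        m=(np.hypot(B[:,0]-c[0],B[:,1]-c[1])<.065)&(B[:,2]>.010)
        if n=='stopend': m&=B[:,1]<.0
        xy,a,f,ar=fit(n,B[m][:,:2]); print(n,tag,xy.round(4),round(np.degrees(a),1),round(f,2),round(ar,2))
for n,c in {'coupling_bin':(.643,.3),'tee_bin':(.434,.312),'elbow_bin':(.648,-.315),'stopend_bin':(.436,-.31)}.items():
    for tag,B in(('both',A),('top',Wt.reshape(-1,3)),('side',Ws.reshape(-1,3))):
        m=(np.hypot(B[:,0]-c[0],B[:,1]-c[1])<.105)&(B[:,2]>.012)
        r=cv2.minAreaRect(B[m][:,:2].astype(np.float32)*1000);print(n,tag,np.round(r,1) if 0 else r)
E
python3 f.py; python3 -c "
from h import *
shot('wrist','w0.png')"
```

```text
coupling both [ 0.4511 -0.1343] 27.4 5.05 1.04
coupling top [ 0.45  -0.135] 27.5 4.27 0.98
coupling side [ 0.4516 -0.1302] 207.2 16.01 0.7
elbow both [ 0.4481 -0.0068] 95.0 13.18 0.94
elbow top [ 0.4473 -0.0079] 94.8 13.39 0.88
elbow side [ 0.4494 -0.0043] 92.8 30.84 0.69
tee both [0.462  0.1466] 339.0 14.65 0.98
tee top [0.4609 0.1457] 339.1 14.5 0.92
tee side [0.4634 0.149 ] 339.5 23.27 0.83
stopend both [ 0.6214 -0.068 ] -21.3 4.21 1.08
stopend top [ 0.6207 -0.0687] 160.3 3.32 1.0
stopend side [ 0.6236 -0.0641] 158.6 8.39 0.78
coupling_bin both ((640.4688110351562, 296.22314453125), (124.78203582763672, 160.26806640625), 79.7614974975586)
coupling_bin top ((639.3272094726562, 295.99267578125), (123.92257690429688, 158.1031494140625), 79.7614974975586)
coupling_bin side ((641.1204833984375, 296.0996398925781), (124.58267974853516, 158.89256286621094), 79.9140853881836)
tee_bin both ((435.90484619140625, 308.7288818359375), (159.80770874023438, 124.35791778564453), 8.470282554626465)
tee_bin top ((435.0090026855469, 308.593505859375), (158.01666259765625, 124.2341079711914), 8.496072769165039)
tee_bin side ((436.646728515625, 308.8406982421875), (158.30967712402344, 124.35881042480469), 8.47700023651123)
elbow_bin both ((645.9341430664062, -311.15643310546875), (160.28427124023438, 128.64215087890625), 10.209101676940918)
elbow_bin top ((644.8471069335938, -311.634033203125), (157.8415069580078, 124.36483764648438), 10.369518280029297)
elbow_bin side ((647.2901000976562, -310.9122314453125), (157.52871704101562, 128.64215087890625), 10.209101676940918)
stopend_bin both ((438.4244689941406, -304.5184326171875), (128.54672241210938, 160.18690490722656), 87.21820068359375)
stopend_bin top ((437.12969970703125, -305.4848937988281), (124.15576171875, 157.7571258544922), 86.85860443115234)
stopend_bin side ((439.9433898925781, -304.59222412109375), (128.54672241210938, 157.14549255371094), 87.21820068359375)
```

View pics/wrist0.png

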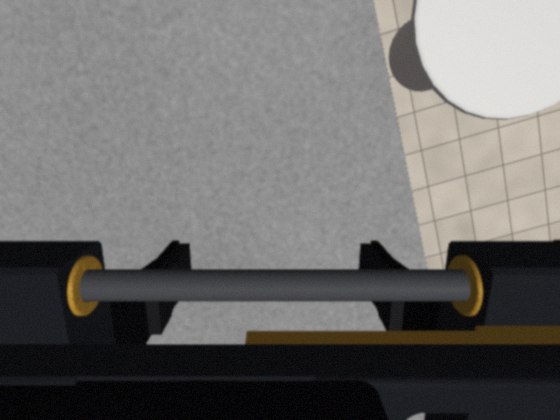

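The fittings are well fitted by both cameras. The bin yaws are less certain, so I'll refine them from the wall points.

```bash
cat > g.py <<'E'
from h import *
C={k:shot(k) for k in('top','side')}
A=np.concatenate([cloud(C[k]).reshape(-1,3) for k in C]);A=A[~np.isnan(A[:,0])]
for n,c in {'coupling_bin':(.641,.298,-.2),'tee_bin':(.436,.310,.1),'elbow_bin':(.647,-.313,.16),'stopend_bin':(.438,-.307,-.05)}.items():
    m=(np.hypot(A[:,0]-c[0],A[:,1]-c[1])<.12)&(A[:,2]>.0105); P=A[m]
    # bin frame model: side rims lines y=+-56.5 ; front x=-76.5 ; back 76.5 (z>.038)
    def res(q):
        co,s=np.cos(q[2]),np.sin(q[2]);d=P[:,:2]-q[:2];lx=d[:,0]*co+d[:,1]*s;ly=-d[:,0]*s+d[:,1]*co
        r=np.minimum(np.abs(np.abs(ly)-.0565),np.where(lx<0,np.abs(lx+.0765),np.abs(lx-.0765)))
        use=np.where((P[:,2]>.018)&(np.abs(ly)<.047)&(lx>0)&(lx<.068),0,1)
        return np.minimum(r,.008)*use
    b=min((minimize(lambda q:np.sum(res(q)**2)*1e6/len(P),[c[0]+dx,c[1]+dy,c[2]+da],method='Nelder-Mead',options=dict(maxiter=400,xatol=1e-5)) for dx in(-.005,.005) for dy in(-.005,.005) for da in(-.06,0,.06)),key=lambda r:r.fun)
    q=b.x; print(n,q[:2].round(4),np.degrees(q[2]).round(1),round(b.fun,2))
    co,s=np.cos(q[2]),np.sin(q[2]);d=P[:,:2]-q[:2];lx=d[:,0]*co+d[:,1]*s;ly=-d[:,0]*s+d[:,1]*co
    for k in(1,-1):
        e=(lx<0)&(lx>-.06)&(k*ly>.04);print('  side',k,e.sum(),np.percentile(ly[e],[5,50,95]).round(4),np.polyfit(lx[e],ly[e],1)[0].round(3))
    st=(np.abs(ly)<.045)&(P[:,2]>.02)&(lx<.06);print('  stock x,y',np.percentile(lx[st],[1]).round(4),np.percentile(ly[st],[1,99]).round(4))
    f=(lx<-.05)&(np.abs(ly)<.045);print('  front',np.median(lx[f]).round(4)); bk=(P[:,2]>.04)&(lx>.05);print('  back',np.median(lx[bk]).round(4),bk.sum())
E
python3 g.py
```

```text
coupling_bin [0.6408 0.2969] -10.1 5.91
  side 1 548 [0.0536 0.0572 0.0606] 0.001
  side -1 513 [-0.0616 -0.0564 -0.0548] 0.0
  stock x,y [0.0173] [-0.044   0.0441]
  front -0.0767
  back 0.0764 335
tee_bin [0.4375 0.3095] 8.5 3.72
  side 1 633 [0.0542 0.0572 0.0605] -0.0
  side -1 577 [-0.0612 -0.0563 -0.055 ] -0.004
  stock x,y [0.0114] [-0.0434  0.0439]
  front -0.0766
  back 0.0758 288
elbow_bin [ 0.6459 -0.31  ] 10.5 4.97
  side 1 314 [0.054  0.0571 0.0602] 0.002
  side -1 405 [-0.0615 -0.0566 -0.0539] -0.009
  stock x,y [0.0084] [-0.044   0.0442]
  front -0.077
  back 0.0763 136
stopend_bin [ 0.4392 -0.3041] -2.5 5.69
  side 1 339 [0.0543 0.057  0.0603] -0.019
  side -1 441 [-0.0616 -0.0569 -0.054 ] -0.009
  stock x,y [0.0332] [-0.0441  0.0447]
  front -0.0771
  back 0.076 128
```

```bash
cat > d.py <<'E'
import sys
from h import *
o=robot.get_obs();M=Rn.from_quat(o['tool_rot']).as_matrix();th=np.degrees(np.arctan2(M[1,0],M[0,0]))%360
print('t',round(float(o['time']),2),'pos',np.round(o['position'],4),'theta',round(th,2),'w',round(float(o['grip_width']),4),'F',np.round(o['ft_force'],1),'tilt',np.round(M[:2,2],4))
B={'coupling':(.641,.297,-10.1),'tee':(.4375,.3095,8.5),'elbow':(.646,-.310,10.5),'stopend':(.439,-.304,-2.5)}
L={'coupling':(.4508,-.1345,27.5),'tee':(.4615,.146,-21),'elbow':(.4478,-.0072,95),'stopend':(.621,-.068,-21)}
def W(f,x,y):
    a=np.radians(f[2]);return np.array([f[0]+x*np.cos(a)-y*np.sin(a),f[1]+x*np.sin(a)+y*np.cos(a)])
T={'tee_pick':(*W(L['tee'],.031,0),159),'tee_place':(*W(B['tee'],-.046+.031,0),188.5),
'coupling_pick':(*W(L['coupling'],0,0),207.5),'coupling_place':(*W(B['coupling'],-.028,0),169.9),
'stopend_pick':(*W(L['stopend'],0,0),159),'stopend_place':(*W(B['stopend'],-.025,0),177.5),
'elbow_pick':(*W(L['elbow'],0,.032),185),'elbow_place':(*W(B['elbow'],-.020-.032,-.014),190.5)}
for a in sys.argv[1:]:
    n,z=a.split(':');x,y,t=T[n];dl=M.T@(np.array([x,y,float(z)])-o['position'])*100
    print(a,np.round([x,y],4),'tx %.2f ty %.2f tz %.2f rz %.3f'%(*dl,-np.radians(t-th)),'dist %.0f mm'%(np.linalg.norm(dl)*10))
E
python3 d.py tee_pick:.1
```

```text
t 1.9 pos [0.1798 0.5986 0.2225] theta 163.28 w 0.087 F [-0.2 -0.4  0.4] tilt [-0.     -0.0001]
tee_pick:.1 [0.4904 0.1349] tx -43.09 ty -35.47 tz 12.26 rz 0.075 dist 571 mm
```

{"api": "send_rows", "payload": {"deltas": [{"tx": -43.1, "ty": -35.5, "tz": 12.2, "rz": 0.075}, {"tx": -43.1, "ty": -35.5, "tz": 12.2, "rz": 0.075}, {"tx": -43.1, "ty": -35.5, "tz": 12.2, "rz": 0.075}, {"tx": -43.1, "ty": -35.5, "tz": 12.2, "rz": 0.075}, {"tx": -43.1, "ty": -35.5, "tz": 12.2, "rz": 0.075}], "claw": 6.0, "squeeze": 50}}

```text
schema error: expected keys tx, ty, tz, rx, ry, rz
```

```bash
python3 d.py tee_pick:.1
```

```text
t 1.9 pos [0.1798 0.5986 0.2225] theta 163.28 w 0.087 F [-0.2 -0.4  0.4] tilt [-0.     -0.0001]
tee_pick:.1 [0.4904 0.1349] tx -43.09 ty -35.47 tz 12.26 rz 0.075 dist 571 mm
```

{"api": "send_rows", "payload": {"deltas": [{"tx": -43.1, "ty": -35.5, "tz": 12.2, "rx": 0, "ry": 0, "rz": 0.075}, {"tx": -43.1, "ty": -35.5, "tz": 12.2, "rx": 0, "ry": 0, "rz": 0.075}, {"tx": -43.1, "ty": -35.5, "tz": 12.2, "rx": 0, "ry": 0, "rz": 0.075}, {"tx": -43.1, "ty": -35.5, "tz": 12.2, "rx": 0, "ry": 0, "rz": 0.075}, {"tx": -43.1, "ty": -35.5, "tz": 12.2, "rx": 0, "ry": 0, "rz": 0.075}], "claw": 6.0, "squeeze": 50}}

```text
time: 2.32
position: [0.2937, 0.4281, 0.178]
tool_rot: [0.182, 0.983, 0.0, 0.0]
ft_force: [1.5, 0.3, -0.7]
grip_width: 0.0638
```

```bash
python3 d.py tee_pick:.1
```

```text
t 2.32 pos [0.2937 0.4281 0.178 ] theta 159.04 w 0.0638 F [ 1.5  0.3 -0.7] tilt [0.0007 0.0005]
tee_pick:.1 [0.4904 0.1349] tx -28.86 ty -20.35 tz 7.80 rz 0.001 dist 362 mm
```

{"api": "send_rows", "payload": {"deltas": [{"tx": -28.8, "ty": -20.3, "tz": 7.8, "rx": 0, "ry": 0, "rz": 0}, {"tx": -28.8, "ty": -20.3, "tz": 7.8, "rx": 0, "ry": 0, "rz": 0}, {"tx": -28.8, "ty": -20.3, "tz": 7.8, "rx": 0, "ry": 0, "rz": 0}, {"tx": -28.8, "ty": -20.3, "tz": 7.8, "rx": 0, "ry": 0, "rz": 0}, {"tx": -28.8, "ty": -20.3, "tz": 7.8, "rx": 0, "ry": 0, "rz": 0}]}}

```text
time: 2.73
position: [0.4073, 0.2588, 0.133]
tool_rot: [0.182, 0.983, 0.0, 0.0]
ft_force: [0.5, 0.0, -0.4]
grip_width: 0.0598
```

```bash
python3 d.py tee_pick:.1
```

```text
t 2.73 pos [0.4073 0.2588 0.133 ] theta 159.0 w 0.0598 F [ 0.5  0.  -0.4] tilt [0.001  0.0004]
tee_pick:.1 [0.4904 0.1349] tx -12.20 ty -8.59 tz 3.30 rz -0.000 dist 153 mm
```

{"api": "send_rows", "payload": {"deltas": [{"tx": -12.2, "ty": -8.6, "tz": 3.3, "rx": 0, "ry": 0, "rz": 0}, {"tx": -12.2, "ty": -8.6, "tz": 3.3, "rx": 0, "ry": 0, "rz": 0}, {"tx": -12.2, "ty": -8.6, "tz": 3.3, "rx": 0, "ry": 0, "rz": 0}, {"tx": -12.2, "ty": -8.6, "tz": 3.3, "rx": 0, "ry": 0, "rz": 0}, {"tx": -12.2, "ty": -8.6, "tz": 3.3, "rx": 0, "ry": 0, "rz": 0}]}}

```text
time: 3.15
position: [0.4938, 0.1321, 0.0993]
tool_rot: [0.185, 0.983, -0.0, 0.002]
ft_force: [1.2, 1.2, 0.0]
grip_width: 0.0602
```

```bash
python3 d.py tee_pick:.1 tee_pick:.003; python3 -c "
from h import *
shot('wrist','w1.png')"
```

```text
t 3.15 pos [0.4938 0.1321 0.0993] theta 158.66 w 0.0602 F [1.2 1.2 0. ] tilt [ 0.0038 -0.001 ]
tee_pick:.1 [0.4904 0.1349] tx 0.41 ty 0.14 tz -0.07 rz -0.006 dist 4 mm
tee_pick:.003 [0.4904 0.1349] tx 0.45 ty 0.13 tz 9.63 rz -0.006 dist 96 mm
```

View pics/w1.png

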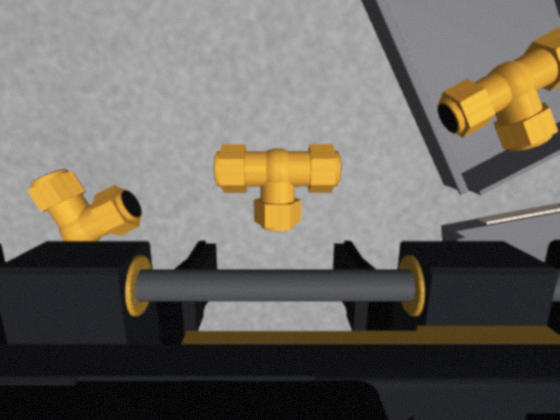

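The wrist picture shows the tee at (278,185), with its branch centred between the jaws and aligned. I'll refit the poses from this closer view.

```bash
cat > wf.py <<'E'
import sys
from h import *
c=shot('wrist');W=cloud(c).reshape(-1,3);o=c['obs'];print(o['position'].round(4))
n,x,y=sys.argv[1],float(sys.argv[2]),float(sys.argv[3])
m=(np.hypot(W[:,0]-x,W[:,1]-y)<.062)&(W[:,2]>.010)&(W[:,2]<.04)
xy,a,f,ar=fit(n,W[m][:,:2]);print(n,xy.round(4),np.degrees(a).round(1),f,ar,'top z',np.percentile(W[m][:,2],[50,98]).round(4))
E
python3 wf.py tee .468 .144; python3 d.py tee_pick:.003
```

```text
[0.4914 0.134  0.0996]
tee [0.4604 0.1457] 339.1 13.337598895548878 0.9681227863046046 top z [0.0269 0.0312]
t 3.25 pos [0.4898 0.1354 0.0998] theta 158.81 w 0.0602 F [-1.4  0.   0.6] tilt [-0.0005  0.0002]
tee_pick:.003 [0.4904 0.1349] tx -0.09 ty -0.02 tz 9.68 rz -0.003 dist 97 mm
```

{"api": "send_rows", "payload": {"deltas": [{"tx": 0, "ty": 0, "tz": 3.5, "rx": 0, "ry": 0, "rz": 0}, {"tx": 0, "ty": 0, "tz": 6.5, "rx": 0, "ry": 0, "rz": 0}, {"tx": 0, "ty": 0, "tz": 8.5, "rx": 0, "ry": 0, "rz": 0}, {"tx": 0, "ty": 0, "tz": 9.5, "rx": 0, "ry": 0, "rz": 0}, {"tx": 0, "ty": 0, "tz": 9.6, "rx": 0, "ry": 0, "rz": 0}]}}

```text
time: 3.67
position: [0.4873, 0.1374, 0.0026]
tool_rot: [0.182, 0.983, -0.0, -0.002]
ft_force: [-1.2, -0.1, -0.4]
grip_width: 0.0598
```

{"api": "send_rows", "payload": {"deltas": [{"tx": 0, "ty": 0, "tz": 0, "rx": 0, "ry": 0, "rz": 0}, {"tx": 0, "ty": 0, "tz": 0, "rx": 0, "ry": 0, "rz": 0}, {"tx": 0, "ty": 0, "tz": 0, "rx": 0, "ry": 0, "rz": 0}, {"tx": 0, "ty": 0, "tz": 0, "rx": 0, "ry": 0, "rz": 0}, {"tx": 0, "ty": 0, "tz": 0, "rx": 0, "ry": 0, "rz": 0}], "claw": 2.5}}

```text
time: 4.08
position: [0.4898, 0.1365, 0.005]
tool_rot: [0.182, 0.983, 0.0, 0.001]
ft_force: [-1.1, -0.9, -0.4]
grip_width: 0.0346
```

{"api": "send_rows", "payload": {"deltas": [{"tx": 0, "ty": 0, "tz": 0, "rx": 0, "ry": 0, "rz": 0}, {"tx": 0, "ty": 0, "tz": 0, "rx": 0, "ry": 0, "rz": 0}, {"tx": 0, "ty": 0, "tz": -1, "rx": 0, "ry": 0, "rz": 0}, {"tx": 0, "ty": 0, "tz": -3, "rx": 0, "ry": 0, "rz": 0}, {"tx": 0, "ty": 0, "tz": -6, "rx": 0, "ry": 0, "rz": 0}]}}

```text
time: 4.5
position: [0.4871, 0.1361, 0.0631]
tool_rot: [0.183, 0.983, -0.001, -0.003]
ft_force: [-0.6, -0.1, -1.9]
grip_width: 0.0326
```

{"api": "send_rows", "payload": {"deltas": [{"tx": 0, "ty": 0, "tz": -3, "rx": 0, "ry": 0, "rz": 0}, {"tx": 0, "ty": 0, "tz": -5, "rx": 0, "ry": 0, "rz": 0}, {"tx": 0, "ty": 0, "tz": -6, "rx": 0, "ry": 0, "rz": 0}]}}

```text
time: 4.75
position: [0.4903, 0.1365, 0.1269]
tool_rot: [0.182, 0.983, 0.001, 0.002]
ft_force: [0.5, -0.0, -3.4]
grip_width: 0.0326
```

```bash
python3 -c "
from h import *
shot('wrist','w2.png');c=shot('side','s2.png');cv2.imwrite('pics/s2c.png',cv2.resize(cv2.cvtColor(c['color'],cv2.COLOR_RGB2BGR)[150:350,220:440],None,fx=2.7,fy=2.7))";python3 d.py tee_place:.12 tee_place:.01
```

```text
t 4.85 pos [0.4901 0.1365 0.1258] theta 158.98 w 0.0327 F [-0.3  0.7 -2.7] tilt [0.0039 0.0003]
tee_place:.12 [0.4227 0.3073] tx 12.43 ty 13.52 tz 0.55 rz -0.515 dist 184 mm
tee_place:.01 [0.4227 0.3073] tx 12.47 ty 13.50 tz 11.55 rz -0.515 dist 217 mm
```

View pics/s2c.png

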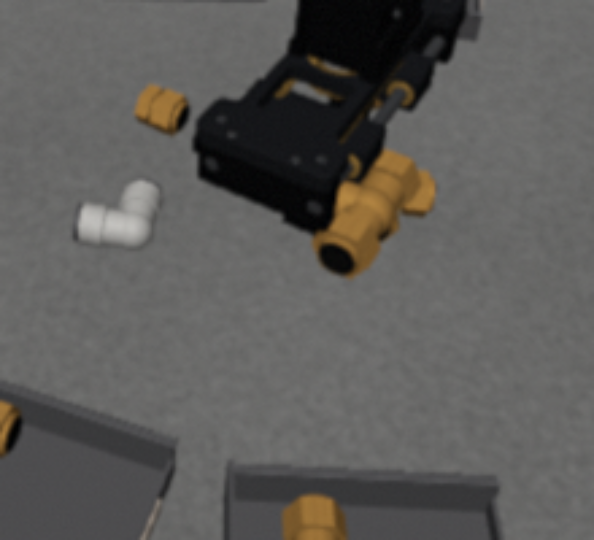

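View pics/w2.png

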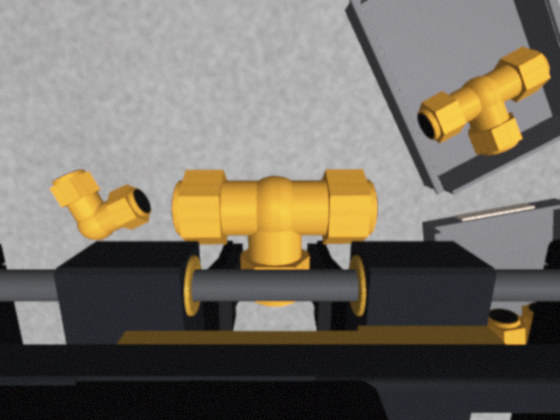

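The tee is held in the jaws at wrist (275,215). I'll check whether it is sagging.

Run:
```python
from h import *
c=shot('wrist');W=cloud(c);o=c['obs'];M=Rn.from_quat(o['tool_rot']).as_matrix()
P=(W-o['position'])@M  # tool frame
h=c['color'].astype(int);br=(h[...,0]-h[...,2]>60)
for (u,v) in [(200,185),(350,185),(200,200),(350,200),(275,185),(275,200),(275,215),(275,235),(275,245),(275,255),(262,262)]:
    q=np.nanmedian(P[v-2:v+3,u-2:u+3].reshape(-1,3),0)*1000; print((u,v),q.round(1))
```

```text
(200, 185) [ 43.5 -32.9 -19.7]
(350, 185) [ 43.3  30.8 -20. ]
(200, 200) [ 38.1 -32.1 -25.2]
(350, 200) [ 38.2  30.  -25.4]
(275, 185) [ 43.1  -1.  -18.4]
(275, 200) [ 37.7  -1.  -23.1]
(275, 215) [ 31.6  -1.  -24.8]
(275, 235) [ 21.8  -1.  -22.4]
(275, 245) [ 17.2  -1.  -22.3]
(275, 255) [ 12.6  -1.  -22.4]
(262, 262) [  8.6  -6.8 -21.3]
```

```bash
cat > prof.py <<'E'
from h import *
c=shot('wrist');W=cloud(c);o=c['obs'];M=Rn.from_quat(o['tool_rot']).as_matrix()
P=(W-o['position'])@M
for u in (200,350,275):
    print(u,[tuple((P[v-1:v+2,u-3:u+4].reshape(-1,3).mean(0)*1000)[[0,2]].round(1)) for v in range(172,300,6)])
E
python3 prof.py
```

```text
200 [(np.float64(47.8), np.float64(-11.8)), (np.float64(45.7), np.float64(-15.3)), (np.float64(43.7), np.float64(-18.7)), (np.float64(41.7), np.float64(-22.3)), (np.float64(39.8), np.float64(-25.0)), (np.float64(37.2), np.float64(-25.1)), (np.float64(34.7), np.float64(-25.3)), (np.float64(32.1), np.float64(-25.3)), (np.float64(29.6), np.float64(-25.5)), (np.float64(26.9), np.float64(-25.4)), (np.float64(nan), np.float64(nan)), (np.float64(20.7), np.float64(-22.9)), (np.float64(-3.9), np.float64(35.6)), (np.float64(nan), np.float64(nan)), (np.float64(-13.2), np.float64(39.2)), (np.float64(-12.6), np.float64(28.3)), (np.float64(6.0), np.float64(-21.3)), (np.float64(32.9), np.float64(-84.7)), (np.float64(32.0), np.float64(-86.1)), (np.float64(30.5), np.float64(-86.4)), (np.float64(29.1), np.float64(-86.8)), (np.float64(27.2), np.float64(-86.3))]
350 [(np.float64(47.8), np.float64(-12.2)), (np.float64(45.7), np.float64(-15.7)), (np.float64(43.7), np.float64(-19.3)), (np.float64(41.8), np.float64(-22.6)), (np.float64(39.8), np.float64(-25.6)), (np.float64(37.2), np.float64(-25.3)), (np.fl
[... 760 characters left out ...]
.5)), (np.float64(39.1), np.float64(-22.2)), (np.float64(36.8), np.float64(-23.4)), (np.float64(34.4), np.float64(-24.2)), (np.float64(nan), np.float64(nan)), (np.float64(29.3), np.float64(-24.5)), (np.float64(26.4), np.float64(-24.0)), (np.float64(23.3), np.float64(-22.6)), (np.float64(20.6), np.float64(-22.6)), (np.float64(17.8), np.float64(-22.6)), (np.float64(14.9), np.float64(-22.5)), (np.float64(12.1), np.float64(-22.5)), (np.float64(9.2), np.float64(-22.4)), (np.float64(nan), np.float64(nan)), (np.float64(32.9), np.float64(-84.7)), (np.float64(31.9), np.float64(-86.0)), (np.float64(30.6), np.float64(-86.7)), (np.float64(29.0), np.float64(-86.7)), (np.float64(27.2), np.float64(-86.3))]
```

It is level, with a flat top and the run axis 31 mm from the TCP. Moving to the tee bin.

{"api": "send_rows", "payload": {"deltas": [{"tx": 12.4, "ty": 13.5, "tz": 0.5, "rx": 0, "ry": 0, "rz": -0.515}, {"tx": 12.4, "ty": 13.5, "tz": 0.5, "rx": 0, "ry": 0, "rz": -0.515}, {"tx": 12.4, "ty": 13.5, "tz": 0.5, "rx": 0, "ry": 0, "rz": -0.515}, {"tx": 12.4, "ty": 13.5, "tz": 0.5, "rx": 0, "ry": 0, "rz": -0.515}, {"tx": 12.4, "ty": 13.5, "tz": 0.5, "rx": 0, "ry": 0, "rz": -0.515}]}}

```text
time: 5.37
position: [0.4181, 0.3099, 0.1168]
tool_rot: [-0.077, 0.997, -0.0, -0.003]
ft_force: [0.4, -1.0, -3.0]
grip_width: 0.0325
```

{"api": "send_rows", "payload": {"deltas": [{"tx": 0, "ty": 0, "tz": 0, "rx": 0, "ry": 0, "rz": 0}, {"tx": 0, "ty": 0, "tz": 0, "rx": 0, "ry": 0, "rz": 0}, {"tx": 0, "ty": 0, "tz": 0, "rx": 0, "ry": 0, "rz": 0}]}}

```text
time: 5.62
position: [0.4213, 0.3061, 0.1177]
tool_rot: [-0.074, 0.997, -0.001, -0.001]
ft_force: [0.3, 0.3, -2.2]
grip_width: 0.0327
```

```bash
python3 d.py tee_place:.12 tee_place:.0085;python3 -c "
from h import *
shot('wrist','w3.png')"
```

```text
t 5.62 pos [0.4213 0.3061 0.1177] theta 188.48 w 0.0327 F [ 0.3  0.3 -2.2] tilt [-0.0025 -0.0016]
tee_place:.12 [0.4227 0.3073] tx -0.15 ty 0.10 tz -0.23 rz -0.000 dist 3 mm
tee_place:.0085 [0.4227 0.3073] tx -0.18 ty 0.11 tz 10.92 rz -0.000 dist 109 mm
```

View pics/w3.png

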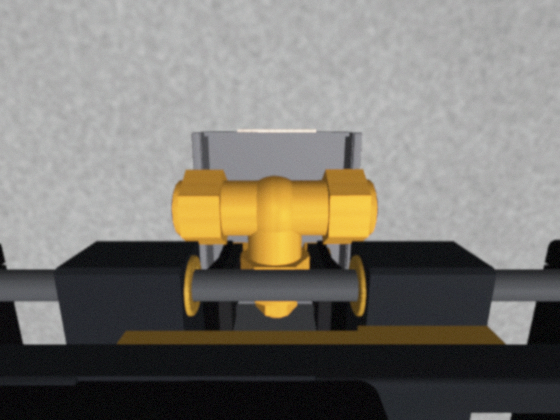

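The tee is centred over the bin (tee column 275, bin walls at 200 and 355) and aligned with it. Lowering.

{"api": "send_rows", "payload": {"deltas": [{"tx": 0, "ty": 0, "tz": 3.5, "rx": 0, "ry": 0, "rz": 0}, {"tx": 0, "ty": 0, "tz": 6.5, "rx": 0, "ry": 0, "rz": 0}, {"tx": 0, "ty": 0, "tz": 9, "rx": 0, "ry": 0, "rz": 0}, {"tx": 0, "ty": 0, "tz": 10.3, "rx": 0, "ry": 0, "rz": 0}, {"tx": 0, "ty": 0, "tz": 10.5, "rx": 0, "ry": 0, "rz": 0}]}}

```text
time: 6.08
position: [0.4209, 0.3046, 0.0112]
tool_rot: [-0.073, 0.997, -0.001, -0.003]
ft_force: [-0.6, -0.9, -2.0]
grip_width: 0.0325
```

{"api": "send_rows", "payload": {"deltas": [{"tx": 0, "ty": 0, "tz": 0.1, "rx": 0, "ry": 0, "rz": 0}, {"tx": 0, "ty": 0, "tz": 0.2, "rx": 0, "ry": 0, "rz": 0}, {"tx": 0, "ty": 0, "tz": 0.2, "rx": 0, "ry": 0, "rz": 0}]}}

```text
time: 6.33
position: [0.423, 0.3068, 0.0129]
tool_rot: [-0.074, 0.997, 0.0, 0.001]
ft_force: [1.1, 0.5, -2.1]
grip_width: 0.0324
```

```bash
python3 d.py tee_place:.0085
```

```text
t 6.33 pos [0.423  0.3068 0.0129] theta 188.43 w 0.0324 F [ 1.1  0.5 -2.1] tilt [0.0019 0.0008]
tee_place:.0085 [0.4227 0.3073] tx 0.03 ty 0.05 tz 0.44 rz -0.001 dist 4 mm
```

{"api": "send_rows", "payload": {"deltas": [{"tx": 0, "ty": 0, "tz": 0.2, "rx": 0, "ry": 0, "rz": 0}, {"tx": 0, "ty": 0, "tz": 0.3, "rx": 0, "ry": 0, "rz": 0}, {"tx": 0, "ty": 0, "tz": 0.3, "rx": 0, "ry": 0, "rz": 0}]}}

```text
time: 6.58
position: [0.4221, 0.307, 0.0096]
tool_rot: [-0.074, 0.997, 0.0, 0.0]
ft_force: [-0.6, 0.4, -2.3]
grip_width: 0.0326
```

{"api": "send_rows", "payload": {"deltas": [{"tx": 0, "ty": 0, "tz": 0.1, "rx": 0, "ry": 0, "rz": 0}, {"tx": 0, "ty": 0, "tz": 0.15, "rx": 0, "ry": 0, "rz": 0}, {"tx": 0, "ty": 0, "tz": 0.15, "rx": 0, "ry": 0, "rz": 0}]}}

```text
time: 6.83
position: [0.422, 0.3071, 0.008]
tool_rot: [-0.074, 0.997, 0.0, 0.0]
ft_force: [-0.3, -0.1, 1.1]
grip_width: 0.0327
```

Contact felt (Fz went from -2.3 to +1.1). Releasing.

{"api": "send_rows", "payload": {"deltas": [{"tx": 0, "ty": 0, "tz": 0, "rx": 0, "ry": 0, "rz": 0}, {"tx": 0, "ty": 0, "tz": 0, "rx": 0, "ry": 0, "rz": 0}, {"tx": 0, "ty": 0, "tz": 0, "rx": 0, "ry": 0, "rz": 0}, {"tx": 0, "ty": 0, "tz": -1, "rx": 0, "ry": 0, "rz": 0}, {"tx": 0, "ty": 0, "tz": -3, "rx": 0, "ry": 0, "rz": 0}], "claw": 5.0}}

```text
time: 7.25
position: [0.4204, 0.3062, 0.0366]
tool_rot: [-0.074, 0.997, -0.001, -0.002]
ft_force: [-0.3, -0.3, -0.2]
grip_width: 0.0492
```

{"api": "send_rows", "payload": {"deltas": [{"tx": 0, "ty": 0, "tz": -4, "rx": 0, "ry": 0, "rz": 0}, {"tx": 0, "ty": 0, "tz": -8, "rx": 0, "ry": 0, "rz": 0}], "claw": 6.0}}

```text
time: 7.42
position: [0.4206, 0.3063, 0.1181]
tool_rot: [-0.074, 0.997, -0.001, -0.002]
ft_force: [1.3, 0.3, -0.1]
grip_width: 0.0558
```

```bash
python3 d.py coupling_pick:.1;python3 -c "
from h import *
shot('wrist','w4.png')"
```

```text
t 7.42 pos [0.4206 0.3063 0.1181] theta 188.48 w 0.0558 F [ 1.3  0.3 -0.1] tilt [-0.0036 -0.0016]
coupling_pick:.1 [ 0.4508 -0.1345] tx 3.51 ty -44.04 tz 1.87 rz -0.332 dist 442 mm
```

View pics/w4.png

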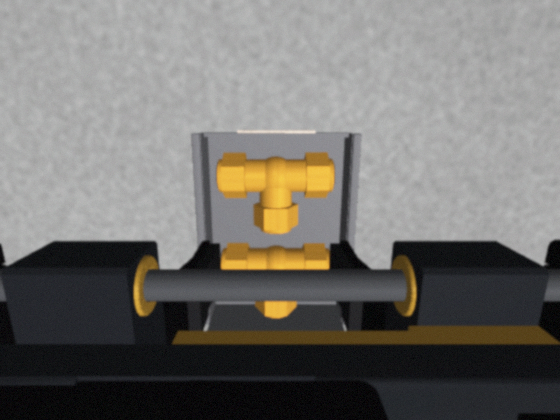

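The tee lies flat and centred in its bin at wrist (275,185), clear of the stock and the walls. Coupling next.

{"api": "send_rows", "payload": {"deltas": [{"tx": 3.5, "ty": -44, "tz": 1.8, "rx": 0, "ry": 0, "rz": -0.332}, {"tx": 3.5, "ty": -44, "tz": 1.8, "rx": 0, "ry": 0, "rz": -0.332}, {"tx": 3.5, "ty": -44, "tz": 1.8, "rx": 0, "ry": 0, "rz": -0.332}, {"tx": 3.5, "ty": -44, "tz": 1.8, "rx": 0, "ry": 0, "rz": -0.332}, {"tx": 3.5, "ty": -44, "tz": 1.8, "rx": 0, "ry": 0, "rz": -0.332}]}}

```text
time: 7.88
position: [0.4357, 0.1104, 0.1102]
tool_rot: [-0.239, 0.971, -0.0, 0.001]
ft_force: [0.6, -0.2, 0.4]
grip_width: 0.0597
```

```bash
python3 d.py coupling_pick:.1
```

```text
t 7.88 pos [0.4357 0.1104 0.1102] theta 207.63 w 0.0597 F [ 0.6 -0.2  0.4] tilt [ 0.0016 -0.    ]
coupling_pick:.1 [ 0.4508 -0.1345] tx 10.02 ty -22.40 tz 1.03 rz 0.002 dist 246 mm
```

{"api": "send_rows", "payload": {"deltas": [{"tx": 9.5, "ty": -21.5, "tz": 1, "rx": 0, "ry": 0, "rz": 0}, {"tx": 9.5, "ty": -21.5, "tz": 1, "rx": 0, "ry": 0, "rz": 0}, {"tx": 9.5, "ty": -21.5, "tz": 1, "rx": 0, "ry": 0, "rz": 0}, {"tx": 9.5, "ty": -21.5, "tz": 1, "rx": 0, "ry": 0, "rz": 0}, {"tx": 9.5, "ty": -21.5, "tz": 1, "rx": 0, "ry": 0, "rz": 0}]}}

```text
time: 8.3
position: [0.4489, -0.0981, 0.1012]
tool_rot: [-0.238, 0.971, -0.0, 0.0]
ft_force: [1.1, 0.0, -0.6]
grip_width: 0.06
```

```bash
python3 d.py coupling_pick:.1
```

```text
t 8.3 pos [ 0.4489 -0.0981  0.1012] theta 207.49 w 0.06 F [ 1.1  0.  -0.6] tilt [ 0.0008 -0.0003]
coupling_pick:.1 [ 0.4508 -0.1345] tx 1.51 ty -3.32 tz 0.12 rz -0.000 dist 36 mm
```

{"api": "send_rows", "payload": {"deltas": [{"tx": 1, "ty": -2.2, "tz": 0.1, "rx": 0, "ry": 0, "rz": 0}, {"tx": 1, "ty": -2.2, "tz": 0.1, "rx": 0, "ry": 0, "rz": 0}, {"tx": 1, "ty": -2.2, "tz": 0.1, "rx": 0, "ry": 0, "rz": 0}]}}

```text
time: 8.55
position: [0.4505, -0.1215, 0.1]
tool_rot: [-0.236, 0.972, -0.0, 0.0]
ft_force: [0.4, 0.8, 0.6]
grip_width: 0.06
```

```bash
python3 wf.py coupling .4508 -.1345; python3 d.py coupling_pick:.1 coupling_pick:.004
```

```text
[ 0.4505 -0.1215  0.1   ]
coupling [ 0.4488 -0.1363] 27.2 4.444490483653858 1.0488215488215487 top z [0.0281 0.0313]
t 8.6 pos [ 0.4498 -0.12    0.0999] theta 207.42 w 0.0598 F [ 0.9  0.3 -0.2] tilt [-0.0005  0.0006]
coupling_pick:.1 [ 0.4508 -0.1345] tx 0.58 ty -1.33 tz -0.01 rz -0.001 dist 15 mm
coupling_pick:.004 [ 0.4508 -0.1345] tx 0.58 ty -1.34 tz 9.59 rz -0.001 dist 97 mm
```

{"api": "send_rows", "payload": {"deltas": [{"tx": 0.6, "ty": -1.4, "tz": 2.5, "rx": 0, "ry": 0, "rz": 0}, {"tx": 0.6, "ty": -1.4, "tz": 5, "rx": 0, "ry": 0, "rz": 0}, {"tx": 0.6, "ty": -1.4, "tz": 8, "rx": 0, "ry": 0, "rz": 0}, {"tx": 0.6, "ty": -1.4, "tz": 9.4, "rx": 0, "ry": 0, "rz": 0}, {"tx": 0.6, "ty": -1.4, "tz": 9.6, "rx": 0, "ry": 0, "rz": 0}]}}

```text
time: 9.02
position: [0.4495, -0.1325, 0.0017]
tool_rot: [-0.239, 0.971, 0.002, -0.002]
ft_force: [0.1, 0.4, 0.9]
grip_width: 0.06
```

{"api": "send_rows", "payload": {"deltas": [{"tx": 0, "ty": 0, "tz": 0, "rx": 0, "ry": 0, "rz": 0}, {"tx": 0, "ty": 0, "tz": 0, "rx": 0, "ry": 0, "rz": 0}, {"tx": 0, "ty": 0, "tz": 0, "rx": 0, "ry": 0, "rz": 0}, {"tx": 0, "ty": 0, "tz": 0, "rx": 0, "ry": 0, "rz": 0}, {"tx": 0, "ty": 0, "tz": 0, "rx": 0, "ry": 0, "rz": 0}], "claw": 2.5}}

```text
time: 9.43
position: [0.452, -0.1353, 0.0047]
tool_rot: [-0.238, 0.971, -0.001, 0.001]
ft_force: [-0.4, 2.2, 1.5]
grip_width: 0.0347
```

{"api": "send_rows", "payload": {"deltas": [{"tx": 0, "ty": 0, "tz": 0, "rx": 0, "ry": 0, "rz": 0}, {"tx": 0, "ty": 0, "tz": -1, "rx": 0, "ry": 0, "rz": 0}, {"tx": 0, "ty": 0, "tz": -4, "rx": 0, "ry": 0, "rz": 0}, {"tx": 0, "ty": 0, "tz": -8, "rx": 0, "ry": 0, "rz": 0}, {"tx": 0, "ty": 0, "tz": -12, "rx": 0, "ry": 0, "rz": 0}]}}

```text
time: 9.85
position: [0.4502, -0.1348, 0.1247]
tool_rot: [-0.238, 0.971, 0.001, -0.001]
ft_force: [1.6, -1.0, -2.7]
grip_width: 0.0327
```

```bash
python3 d.py coupling_place:.13;python3 -c "
from h import *
shot('wrist','w5.png')"
```

```text
t 9.85 pos [ 0.4502 -0.1348  0.1247] theta 207.5 w 0.0327 F [ 1.6 -1.  -2.7] tilt [-0.0031  0.0016]
coupling_place:.13 [0.6134 0.3019] tx -34.64 ty 31.20 tz -0.51 rz 0.656 dist 466 mm
```

View pics/w5.png

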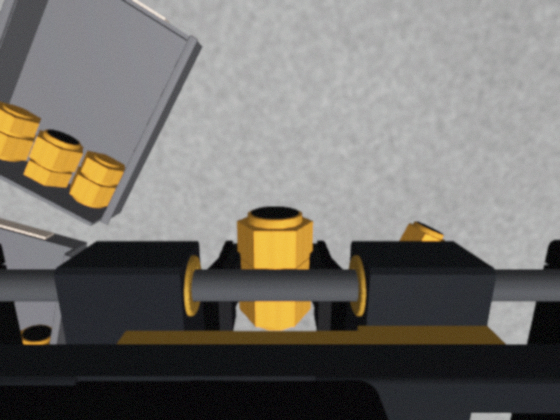

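The coupling is held, aligned with the tool (jaws at column 275). Moving to the coupling bin.

{"api": "send_rows", "payload": {"deltas": [{"tx": -34.6, "ty": 31.2, "tz": -0.5, "rx": 0, "ry": 0, "rz": 0.656}, {"tx": -34.6, "ty": 31.2, "tz": -0.5, "rx": 0, "ry": 0, "rz": 0.656}, {"tx": -34.6, "ty": 31.2, "tz": -0.5, "rx": 0, "ry": 0, "rz": 0.656}, {"tx": -34.6, "ty": 31.2, "tz": -0.5, "rx": 0, "ry": 0, "rz": 0.656}, {"tx": -34.6, "ty": 31.2, "tz": -0.5, "rx": 0, "ry": 0, "rz": 0.656}]}}

```text
time: 10.32
position: [0.5151, 0.0343, 0.126]
tool_rot: [0.033, 0.999, -0.0, -0.0]
ft_force: [0.0, -0.4, -2.3]
grip_width: 0.0326
```

```bash
python3 d.py coupling_place:.13
```

```text
t 10.32 pos [0.5151 0.0343 0.126 ] theta 176.2 w 0.0326 F [ 0.  -0.4 -2.3] tilt [-0.     -0.0003]
coupling_place:.13 [0.6134 0.3019] tx -8.04 ty 27.36 tz -0.40 rz 0.110 dist 285 mm
```

{"api": "send_rows", "payload": {"deltas": [{"tx": -7.4, "ty": 25, "tz": -0.4, "rx": 0, "ry": 0, "rz": 0.1}, {"tx": -7.4, "ty": 25, "tz": -0.4, "rx": 0, "ry": 0, "rz": 0.1}, {"tx": -7.4, "ty": 25, "tz": -0.4, "rx": 0, "ry": 0, "rz": 0.1}, {"tx": -7.4, "ty": 25, "tz": -0.4, "rx": 0, "ry": 0, "rz": 0.1}, {"tx": -7.4, "ty": 25, "tz": -0.4, "rx": 0, "ry": 0, "rz": 0.1}]}}

```text
time: 10.73
position: [0.5858, 0.2306, 0.1289]
tool_rot: [0.08, 0.997, -0.0, -0.0]
ft_force: [1.2, -1.1, -2.3]
grip_width: 0.0325
```

```bash
python3 d.py coupling_place:.13
```

```text
t 10.73 pos [0.5858 0.2306 0.1289] theta 170.83 w 0.0325 F [ 1.2 -1.1 -2.3] tilt [-0.0008 -0.0005]
coupling_place:.13 [0.6134 0.3019] tx -1.59 ty 7.48 tz -0.12 rz 0.016 dist 76 mm
```

{"api": "send_rows", "payload": {"deltas": [{"tx": -1.2, "ty": 5.5, "tz": 0, "rx": 0, "ry": 0, "rz": 0.01}, {"tx": -1.2, "ty": 5.5, "tz": 0, "rx": 0, "ry": 0, "rz": 0.01}, {"tx": -1.2, "ty": 5.5, "tz": 0, "rx": 0, "ry": 0, "rz": 0.01}, {"tx": -1.2, "ty": 5.5, "tz": 0, "rx": 0, "ry": 0, "rz": 0.01}]}}

```text
time: 11.07
position: [0.6057, 0.2816, 0.1282]
tool_rot: [0.084, 0.996, -0.001, -0.001]
ft_force: [-0.1, 0.0, -3.9]
grip_width: 0.0328
```

```bash
python3 d.py coupling_place:.13 coupling_place:.0085; python3 -c "
from h import *
shot('wrist','w6.png')"
```

```text
t 11.07 pos [0.6057 0.2816 0.1282] theta 170.37 w 0.0328 F [-0.1  0.  -3.9] tilt [-0.0016 -0.0012]
coupling_place:.13 [0.6134 0.3019] tx -0.42 ty 2.13 tz -0.18 rz 0.008 dist 22 mm
coupling_place:.0085 [0.6134 0.3019] tx -0.43 ty 2.15 tz 11.97 rz 0.008 dist 122 mm
```

View pics/w6.png

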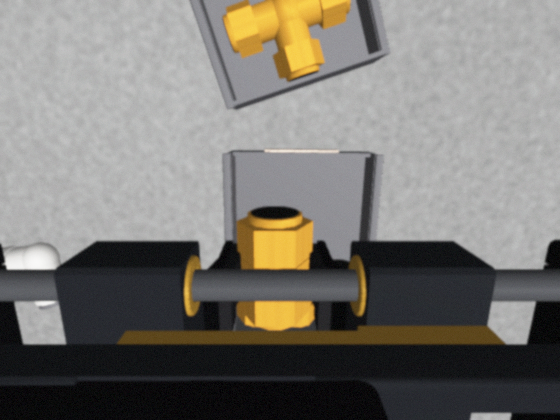

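The bin centre is at column 300 and the coupling at 275, which matches the 21 mm still to go. Shifting, then lowering.

{"api": "send_rows", "payload": {"deltas": [{"tx": -0.4, "ty": 2.1, "tz": 0, "rx": 0, "ry": 0, "rz": 0.008}, {"tx": -0.4, "ty": 2.1, "tz": 4, "rx": 0, "ry": 0, "rz": 0.008}, {"tx": -0.4, "ty": 2.1, "tz": 7.5, "rx": 0, "ry": 0, "rz": 0.008}, {"tx": -0.4, "ty": 2.1, "tz": 10.3, "rx": 0, "ry": 0, "rz": 0.008}, {"tx": -0.4, "ty": 2.1, "tz": 11.2, "rx": 0, "ry": 0, "rz": 0.008}]}}

```text
time: 11.53
position: [0.6099, 0.2977, 0.0119]
tool_rot: [0.09, 0.996, -0.002, -0.005]
ft_force: [-1.2, -0.3, -2.6]
grip_width: 0.0328
```

{"api": "send_rows", "payload": {"deltas": [{"tx": 0, "ty": 0, "tz": 0.2, "rx": 0, "ry": 0, "rz": 0}, {"tx": 0, "ty": 0, "tz": 0.3, "rx": 0, "ry": 0, "rz": 0}, {"tx": 0, "ty": 0, "tz": 0.3, "rx": 0, "ry": 0, "rz": 0}]}}

```text
time: 11.78
position: [0.6158, 0.3008, 0.0157]
tool_rot: [0.089, 0.996, 0.001, 0.001]
ft_force: [0.3, 0.2, -2.5]
grip_width: 0.0326
```

```bash
python3 d.py coupling_place:.0085
```

```text
t 11.78 pos [0.6158 0.3008 0.0157] theta 169.74 w 0.0326 F [ 0.3  0.2 -2.5] tilt [0.003  0.0008]
coupling_place:.0085 [0.6134 0.3019] tx 0.26 ty 0.06 tz 0.72 rz -0.003 dist 8 mm
```

{"api": "send_rows", "payload": {"deltas": [{"tx": 0.1, "ty": 0, "tz": 0.3, "rx": 0, "ry": 0, "rz": 0}, {"tx": 0.1, "ty": 0, "tz": 0.5, "rx": 0, "ry": 0, "rz": 0}, {"tx": 0.1, "ty": 0, "tz": 0.5, "rx": 0, "ry": 0, "rz": 0}]}}

```text
time: 12.03
position: [0.6136, 0.3015, 0.0097]
tool_rot: [0.089, 0.996, 0.0, 0.001]
ft_force: [-0.1, -0.0, -2.6]
grip_width: 0.0328
```

{"api": "send_rows", "payload": {"deltas": [{"tx": 0, "ty": 0, "tz": 0.1, "rx": 0, "ry": 0, "rz": 0}, {"tx": 0, "ty": 0, "tz": 0.2, "rx": 0, "ry": 0, "rz": 0}, {"tx": 0, "ty": 0, "tz": 0.2, "rx": 0, "ry": 0, "rz": 0}]}}

```text
time: 12.28
position: [0.6136, 0.3016, 0.0077]
tool_rot: [0.089, 0.996, 0.0, 0.0]
ft_force: [-1.0, 0.3, 2.2]
grip_width: 0.0324
```

Contact. Releasing and backing off.

{"api": "send_rows", "payload": {"deltas": [{"tx": 0, "ty": 0, "tz": 0, "rx": 0, "ry": 0, "rz": 0}, {"tx": 0, "ty": 0, "tz": 0, "rx": 0, "ry": 0, "rz": 0}, {"tx": 0, "ty": 0, "tz": 0, "rx": 0, "ry": 0, "rz": 0}, {"tx": 0, "ty": 0, "tz": -1, "rx": 0, "ry": 0, "rz": 0}, {"tx": 0, "ty": 0, "tz": -3, "rx": 0, "ry": 0, "rz": 0}], "claw": 5.0}}

```text
time: 12.7
position: [0.6112, 0.3007, 0.0348]
tool_rot: [0.089, 0.996, -0.001, -0.003]
ft_force: [0.2, 0.4, 0.1]
grip_width: 0.049
```

{"api": "send_rows", "payload": {"deltas": [{"tx": 0, "ty": 0, "tz": -4, "rx": 0, "ry": 0, "rz": 0}, {"tx": 0, "ty": 0, "tz": -8, "rx": 0, "ry": 0, "rz": 0}], "claw": 6.0}}

```text
time: 12.87
position: [0.6119, 0.3009, 0.1167]
tool_rot: [0.089, 0.996, -0.001, -0.002]
ft_force: [1.0, -0.4, -0.0]
grip_width: 0.0565
```

```bash
python3 d.py stopend_pick:.1
```

```text
t 12.87 pos [0.6119 0.3009 0.1167] theta 169.79 w 0.0565 F [ 1.  -0.4 -0. ] tilt [-0.004  -0.0012]
stopend_pick:.1 [ 0.621 -0.068] tx -7.44 ty -36.14 tz 1.71 rz 0.188 dist 369 mm
```

{"api": "send_rows", "payload": {"deltas": [{"tx": -7.4, "ty": -36.1, "tz": 1, "rx": 0, "ry": 0, "rz": 0.188}, {"tx": -7.4, "ty": -36.1, "tz": 1, "rx": 0, "ry": 0, "rz": 0.188}, {"tx": -7.4, "ty": -36.1, "tz": 1, "rx": 0, "ry": 0, "rz": 0.188}, {"tx": -7.4, "ty": -36.1, "tz": 1, "rx": 0, "ry": 0, "rz": 0.188}, {"tx": -7.4, "ty": -36.1, "tz": 1, "rx": 0, "ry": 0, "rz": 0.188}]}}

```text
time: 13.28
position: [0.6183, 0.0916, 0.1122]
tool_rot: [0.182, 0.983, 0.0, 0.001]
ft_force: [-0.9, -0.2, 0.6]
grip_width: 0.0601
```

```bash
python3 d.py stopend_pick:.1
```

```text
t 13.28 pos [0.6183 0.0916 0.1122] theta 159.07 w 0.0601 F [-0.9 -0.2  0.6] tilt [ 0.0014 -0.0001]
stopend_pick:.1 [ 0.621 -0.068] tx -5.95 ty -14.81 tz 1.22 rz 0.001 dist 160 mm
```

{"api": "send_rows", "payload": {"deltas": [{"tx": -5.9, "ty": -14.8, "tz": 1, "rx": 0, "ry": 0, "rz": 0}, {"tx": -5.9, "ty": -14.8, "tz": 1, "rx": 0, "ry": 0, "rz": 0}, {"tx": -5.9, "ty": -14.8, "tz": 1, "rx": 0, "ry": 0, "rz": 0}, {"tx": -5.9, "ty": -14.8, "tz": 1, "rx": 0, "ry": 0, "rz": 0}, {"tx": -5.9, "ty": -14.8, "tz": 1, "rx": 0, "ry": 0, "rz": 0}]}}

```text
time: 13.7
position: [0.6215, -0.0736, 0.1018]
tool_rot: [0.185, 0.983, -0.001, 0.002]
ft_force: [-0.2, -0.2, -0.0]
grip_width: 0.0601
```

```bash
python3 wf.py stopend .621 -.068; python3 d.py stopend_pick:.1 stopend_pick:.004;  python3 -c "
from h import *
shot('wrist','w7.png')"
```

```text
[ 0.6215 -0.0736  0.1018]
stopend [ 0.6199 -0.0694] 159.5 3.380100427004078 1.057239057239057 top z [0.0276 0.0312]
t 13.75 pos [ 0.621  -0.0703  0.1017] theta 158.7 w 0.0602 F [-0.   0.3  0.3] tilt [ 0.0016 -0.0009]
stopend_pick:.1 [ 0.621 -0.068] tx 0.08 ty 0.21 tz 0.17 rz -0.005 dist 3 mm
stopend_pick:.004 [ 0.621 -0.068] tx 0.10 ty 0.21 tz 9.77 rz -0.005 dist 98 mm
```

View pics/w7.png

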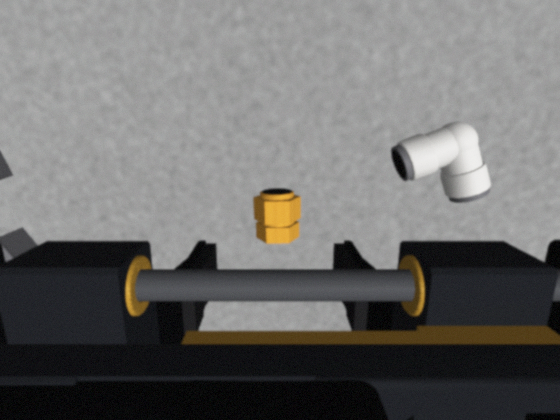

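The stop end is at (277,217), aligned, with its wider nut towards +tool x. The white elbow at (445,160) is well clear of the fingers. I'll grip slightly towards the nut.

{"api": "send_rows", "payload": {"deltas": [{"tx": 0.5, "ty": 0.1, "tz": 3, "rx": 0, "ry": 0, "rz": 0}, {"tx": 0.5, "ty": 0.1, "tz": 6, "rx": 0, "ry": 0, "rz": 0}, {"tx": 0.5, "ty": 0.1, "tz": 8.5, "rx": 0, "ry": 0, "rz": 0}, {"tx": 0.5, "ty": 0.1, "tz": 9.5, "rx": 0, "ry": 0, "rz": 0}, {"tx": 0.5, "ty": 0.1, "tz": 9.7, "rx": 0, "ry": 0, "rz": 0}]}}

```text
time: 14.22
position: [0.6144, -0.0614, 0.0022]
tool_rot: [0.181, 0.983, 0.0, -0.002]
ft_force: [-0.3, 0.3, -0.5]
grip_width: 0.0602
```

{"api": "send_rows", "payload": {"deltas": [{"tx": 0, "ty": 0, "tz": 0, "rx": 0, "ry": 0, "rz": 0}, {"tx": 0, "ty": 0, "tz": 0, "rx": 0, "ry": 0, "rz": 0}, {"tx": 0, "ty": 0, "tz": 0, "rx": 0, "ry": 0, "rz": 0}, {"tx": 0, "ty": 0, "tz": 0, "rx": 0, "ry": 0, "rz": 0}, {"tx": 0, "ty": 0, "tz": 0, "rx": 0, "ry": 0, "rz": 0}], "claw": 2.5}}

```text
time: 14.63
position: [0.6168, -0.0639, 0.0055]
tool_rot: [0.182, 0.983, -0.0, 0.001]
ft_force: [-0.5, -2.6, 0.1]
grip_width: 0.0345
```

{"api": "send_rows", "payload": {"deltas": [{"tx": 0, "ty": 0, "tz": 0, "rx": 0, "ry": 0, "rz": 0}, {"tx": 0, "ty": 0, "tz": -1, "rx": 0, "ry": 0, "rz": 0}, {"tx": 0, "ty": 0, "tz": -4, "rx": 0, "ry": 0, "rz": 0}, {"tx": 0, "ty": 0, "tz": -8, "rx": 0, "ry": 0, "rz": 0}, {"tx": 0, "ty": 0, "tz": -12, "rx": 0, "ry": 0, "rz": 0}]}}

```text
time: 15.05
position: [0.6146, -0.063, 0.1245]
tool_rot: [0.182, 0.983, 0.0, -0.002]
ft_force: [1.4, -0.0, -1.8]
grip_width: 0.0327
```

```bash
python3 d.py stopend_place:.12;python3 -c "
from h import *
shot('wrist','w8.png')"
```

```text
t 15.05 pos [ 0.6146 -0.063   0.1245] theta 159.0 w 0.0327 F [ 1.4 -0.  -1.8] tilt [-0.0038  0.0015]
stopend_place:.12 [ 0.414  -0.3029] tx 10.12 ty -29.59 tz 0.49 rz -0.323 dist 313 mm
```

View pics/w8.png

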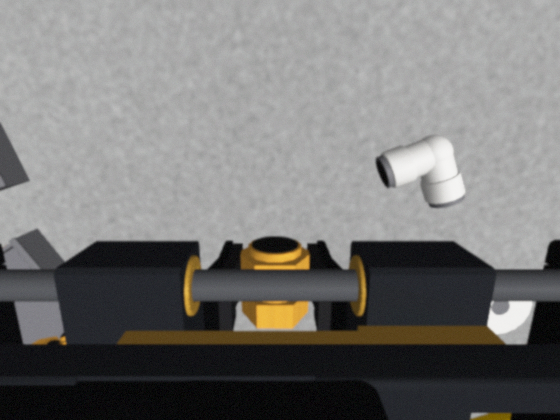

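The stop end is held level between the pads at (275,285). Moving to its bin.

{"api": "send_rows", "payload": {"deltas": [{"tx": 10.1, "ty": -29.6, "tz": 0.4, "rx": 0, "ry": 0, "rz": -0.323}, {"tx": 10.1, "ty": -29.6, "tz": 0.4, "rx": 0, "ry": 0, "rz": -0.323}, {"tx": 10.1, "ty": -29.6, "tz": 0.4, "rx": 0, "ry": 0, "rz": -0.323}, {"tx": 10.1, "ty": -29.6, "tz": 0.4, "rx": 0, "ry": 0, "rz": -0.323}, {"tx": 10.1, "ty": -29.6, "tz": 0.4, "rx": 0, "ry": 0, "rz": -0.323}]}}

```text
time: 15.52
position: [0.4837, -0.2214, 0.122]
tool_rot: [0.021, 1.0, -0.0, 0.0]
ft_force: [0.8, -0.3, -0.2]
grip_width: 0.0325
```

```bash
python3 d.py stopend_place:.12
```

```text
t 15.52 pos [ 0.4837 -0.2214  0.122 ] theta 177.59 w 0.0325 F [ 0.8 -0.3 -0.2] tilt [ 0.0004 -0.    ]
stopend_place:.12 [ 0.414  -0.3029] tx 6.61 ty -8.43 tz 0.19 rz 0.002 dist 107 mm
```

{"api": "send_rows", "payload": {"deltas": [{"tx": 3.3, "ty": -4.2, "tz": 0, "rx": 0, "ry": 0, "rz": 0}, {"tx": 5.5, "ty": -7, "tz": 0, "rx": 0, "ry": 0, "rz": 0}, {"tx": 6.5, "ty": -8.3, "tz": 0, "rx": 0, "ry": 0, "rz": 0}, {"tx": 6.6, "ty": -8.4, "tz": 0, "rx": 0, "ry": 0, "rz": 0}, {"tx": 6.6, "ty": -8.4, "tz": 0, "rx": 0, "ry": 0, "rz": 0}]}}

```text
time: 15.93
position: [0.4147, -0.3027, 0.1218]
tool_rot: [0.023, 1.0, 0.0, 0.0]
ft_force: [0.4, 0.1, -1.7]
grip_width: 0.0323
```

```bash
python3 d.py stopend_place:.12 stopend_place:.009;python3 -c "
from h import *
shot('wrist','w9.png')"
```

```text
t 15.93 pos [ 0.4147 -0.3027  0.1218] theta 177.31 w 0.0323 F [ 0.4  0.1 -1.7] tilt [0.0004 0.0003]
stopend_place:.12 [ 0.414  -0.3029] tx 0.06 ty -0.02 tz 0.18 rz -0.003 dist 2 mm
stopend_place:.009 [ 0.414  -0.3029] tx 0.07 ty -0.02 tz 11.28 rz -0.003 dist 113 mm
```

View pics/w9.png

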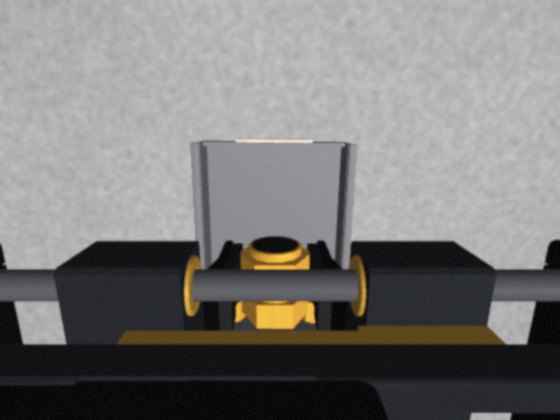

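Aligned and centred over the bin. Lowering.

{"api": "send_rows", "payload": {"deltas": [{"tx": 0, "ty": 0, "tz": 4, "rx": 0, "ry": 0, "rz": 0}, {"tx": 0, "ty": 0, "tz": 7.5, "rx": 0, "ry": 0, "rz": 0}, {"tx": 0, "ty": 0, "tz": 9.6, "rx": 0, "ry": 0, "rz": 0}, {"tx": 0, "ty": 0, "tz": 10.5, "rx": 0, "ry": 0, "rz": 0}, {"tx": 0, "ty": 0, "tz": 10.8, "rx": 0, "ry": 0, "rz": 0}]}}

```text
time: 16.4
position: [0.4156, -0.2998, 0.012]
tool_rot: [0.02, 1.0, 0.001, -0.001]
ft_force: [0.2, 0.1, -1.6]
grip_width: 0.0327
```

{"api": "send_rows", "payload": {"deltas": [{"tx": 0, "ty": 0, "tz": 0.1, "rx": 0, "ry": 0, "rz": 0}, {"tx": 0, "ty": 0, "tz": 0.2, "rx": 0, "ry": 0, "rz": 0}, {"tx": 0, "ty": 0, "tz": 0.2, "rx": 0, "ry": 0, "rz": 0}]}}

```text
time: 16.65
position: [0.4165, -0.3023, 0.0127]
tool_rot: [0.021, 1.0, -0.001, 0.001]
ft_force: [-0.2, -0.8, -1.1]
grip_width: 0.0328
```

```bash
python3 d.py stopend_place:.009
```

```text
t 16.65 pos [ 0.4165 -0.3023  0.0127] theta 177.56 w 0.0328 F [-0.2 -0.8 -1.1] tilt [ 0.0018 -0.002 ]
stopend_place:.009 [ 0.414  -0.3029] tx 0.24 ty -0.07 tz 0.37 rz 0.001 dist 4 mm
```

{"api": "send_rows", "payload": {"deltas": [{"tx": 0, "ty": 0, "tz": 0.2, "rx": 0, "ry": 0, "rz": 0}, {"tx": 0, "ty": 0, "tz": 0.3, "rx": 0, "ry": 0, "rz": 0}, {"tx": 0, "ty": 0, "tz": 0.3, "rx": 0, "ry": 0, "rz": 0}]}}

```text
time: 16.9
position: [0.4157, -0.3021, 0.009]
tool_rot: [0.022, 1.0, -0.0, 0.0]
ft_force: [-0.3, -0.3, -1.8]
grip_width: 0.0327
```

{"api": "send_rows", "payload": {"deltas": [{"tx": 0, "ty": 0, "tz": 0.1, "rx": 0, "ry": 0, "rz": 0}, {"tx": 0, "ty": 0, "tz": 0.1, "rx": 0, "ry": 0, "rz": 0}, {"tx": 0, "ty": 0, "tz": 0.1, "rx": 0, "ry": 0, "rz": 0}]}}

```text
time: 17.15
position: [0.4156, -0.3021, 0.0084]
tool_rot: [0.022, 1.0, -0.0, 0.0]
ft_force: [-1.2, 1.0, 6.3]
grip_width: 0.0328
```

Contact (Fz +6 N). Releasing.

{"api": "send_rows", "payload": {"deltas": [{"tx": 0, "ty": 0, "tz": 0, "rx": 0, "ry": 0, "rz": 0}, {"tx": 0, "ty": 0, "tz": 0, "rx": 0, "ry": 0, "rz": 0}, {"tx": 0, "ty": 0, "tz": 0, "rx": 0, "ry": 0, "rz": 0}, {"tx": 0, "ty": 0, "tz": -1, "rx": 0, "ry": 0, "rz": 0}, {"tx": 0, "ty": 0, "tz": -3, "rx": 0, "ry": 0, "rz": 0}], "claw": 5.0}}

```text
time: 17.57
position: [0.4143, -0.3007, 0.0365]
tool_rot: [0.022, 1.0, 0.002, -0.002]
ft_force: [0.2, 0.2, 0.4]
grip_width: 0.049
```

{"api": "send_rows", "payload": {"deltas": [{"tx": 0, "ty": 0, "tz": -4, "rx": 0, "ry": 0, "rz": 0}, {"tx": 0, "ty": 0, "tz": -8, "rx": 0, "ry": 0, "rz": 0}], "claw": 5.5}}

```text
time: 17.73
position: [0.4145, -0.3008, 0.1181]
tool_rot: [0.022, 1.0, 0.001, -0.001]
ft_force: [0.5, -1.1, -0.1]
grip_width: 0.0533
```

```bash
python3 d.py elbow_pick:.1
```

```text
t 17.73 pos [ 0.4145 -0.3008  0.1181] theta 177.52 w 0.0533 F [ 0.5 -1.1 -0.1] tilt [-0.0027  0.0031]
elbow_pick:.1 [ 0.4159 -0.01  ] tx 1.11 ty 29.06 tz 1.89 rz -0.131 dist 291 mm
```

{"api": "send_rows", "payload": {"deltas": [{"tx": 1.1, "ty": 29, "tz": 1.8, "rx": 0, "ry": 0, "rz": -0.131}, {"tx": 1.1, "ty": 29, "tz": 1.8, "rx": 0, "ry": 0, "rz": -0.131}, {"tx": 1.1, "ty": 29, "tz": 1.8, "rx": 0, "ry": 0, "rz": -0.131}, {"tx": 1.1, "ty": 29, "tz": 1.8, "rx": 0, "ry": 0, "rz": -0.131}, {"tx": 1.1, "ty": 29, "tz": 1.8, "rx": 0, "ry": 0, "rz": -0.131}]}}

```text
time: 18.15
position: [0.4163, -0.0924, 0.1053]
tool_rot: [-0.043, 0.999, -0.0, 0.001]
ft_force: [0.8, -0.7, 0.1]
grip_width: 0.055
```

```bash
python3 d.py elbow_pick:.1
```

```text
t 18.15 pos [ 0.4163 -0.0924  0.1053] theta 184.96 w 0.055 F [ 0.8 -0.7  0.1] tilt [ 0.001  -0.0004]
elbow_pick:.1 [ 0.4159 -0.01  ] tx -0.67 ty 8.21 tz 0.53 rz -0.001 dist 83 mm
```

{"api": "send_rows", "payload": {"deltas": [{"tx": -0.3, "ty": 4, "tz": 0.3, "rx": 0, "ry": 0, "rz": 0}, {"tx": -0.5, "ty": 7, "tz": 0.5, "rx": 0, "ry": 0, "rz": 0}, {"tx": -0.7, "ty": 8.2, "tz": 0.5, "rx": 0, "ry": 0, "rz": 0}, {"tx": -0.7, "ty": 8.2, "tz": 0.5, "rx": 0, "ry": 0, "rz": 0}, {"tx": -0.7, "ty": 8.2, "tz": 0.5, "rx": 0, "ry": 0, "rz": 0}]}}

```text
time: 18.57
position: [0.4167, -0.0112, 0.1001]
tool_rot: [-0.045, 0.999, -0.0, 0.0]
ft_force: [0.8, 0.4, 0.7]
grip_width: 0.055
```

```bash
python3 wf.py elbow .440 .002; python3 d.py elbow_pick:.1 elbow_pick:.004;  python3 -c "
from h import *
shot('wrist','w10.png')"
```

```text
[ 0.4167 -0.0112  0.1001]
elbow [ 0.4417 -0.0104] 92.9 27.78833888137608 0.7179752066115703 top z [0.0267 0.031 ]
t 18.62 pos [ 0.417  -0.012   0.1001] theta 185.08 w 0.0554 F [ 0.1  0.4 -1.4] tilt [ 0.0014 -0.0007]
elbow_pick:.1 [ 0.4159 -0.01  ] tx 0.09 ty 0.21 tz 0.01 rz 0.001 dist 2 mm
elbow_pick:.004 [ 0.4159 -0.01  ] tx 0.10 ty 0.21 tz 9.61 rz 0.001 dist 96 mm
```

View pics/w10.png

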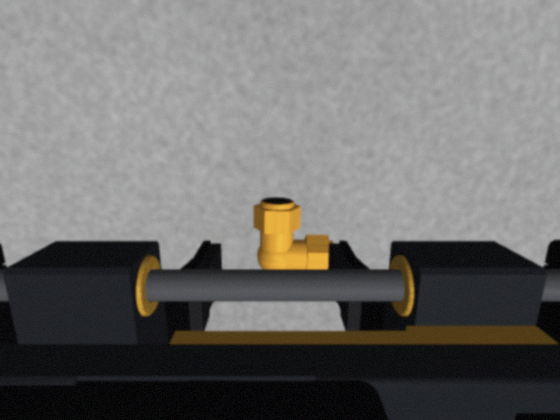

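The elbow's -x-pointing arm is centred at column 277 between the fingers, with the other arm at the right (315,250). The fit here is unreliable because the gripper hides part of the elbow. I'm keeping the overhead pose.

{"api": "send_rows", "payload": {"deltas": [{"tx": 0.1, "ty": 0.2, "tz": 3, "rx": 0, "ry": 0, "rz": 0}, {"tx": 0.1, "ty": 0.2, "tz": 5.5, "rx": 0, "ry": 0, "rz": 0}, {"tx": 0.1, "ty": 0.2, "tz": 7.5, "rx": 0, "ry": 0, "rz": 0}, {"tx": 0.1, "ty": 0.2, "tz": 9, "rx": 0, "ry": 0, "rz": 0}, {"tx": 0.1, "ty": 0.2, "tz": 9.5, "rx": 0, "ry": 0, "rz": 0}]}}

```text
time: 19.08
position: [0.4149, -0.011, 0.0029]
tool_rot: [-0.043, 0.999, 0.0, -0.001]
ft_force: [-1.0, -0.4, 0.8]
grip_width: 0.0546
```

{"api": "send_rows", "payload": {"deltas": [{"tx": 0, "ty": 0, "tz": 0, "rx": 0, "ry": 0, "rz": 0}, {"tx": 0, "ty": 0, "tz": 0, "rx": 0, "ry": 0, "rz": 0}, {"tx": 0, "ty": 0, "tz": 0, "rx": 0, "ry": 0, "rz": 0}, {"tx": 0, "ty": 0, "tz": 0, "rx": 0, "ry": 0, "rz": 0}, {"tx": 0, "ty": 0, "tz": 0, "rx": 0, "ry": 0, "rz": 0}], "claw": 2.5}}

```text
time: 19.5
position: [0.4158, -0.01, 0.0055]
tool_rot: [-0.044, 0.999, -0.0, 0.001]
ft_force: [0.3, -0.6, 2.9]
grip_width: 0.0325
```

{"api": "send_rows", "payload": {"deltas": [{"tx": 0, "ty": 0, "tz": 0, "rx": 0, "ry": 0, "rz": 0}, {"tx": 0, "ty": 0, "tz": -1, "rx": 0, "ry": 0, "rz": 0}, {"tx": 0, "ty": 0, "tz": -4, "rx": 0, "ry": 0, "rz": 0}, {"tx": 0, "ty": 0, "tz": -8, "rx": 0, "ry": 0, "rz": 0}, {"tx": 0, "ty": 0, "tz": -12, "rx": 0, "ry": 0, "rz": 0}]}}

```text
time: 19.92
position: [0.4136, -0.0091, 0.1254]
tool_rot: [-0.044, 0.999, 0.001, -0.002]
ft_force: [1.7, -0.4, -3.0]
grip_width: 0.0328
```

```bash
python3 d.py elbow_place:.12;python3 -c "
from h import *
shot('wrist','w11.png');c=shot('side');cv2.imwrite('pics/s11.png',cv2.resize(cv2.cvtColor(c['color'],cv2.COLOR_RGB2BGR)[90:300,220:500],None,fx=2.7,fy=2.7))"
```

```text
t 19.92 pos [ 0.4136 -0.0091  0.1254] theta 185.04 w 0.0328 F [ 1.7 -0.4 -3. ] tilt [-0.004   0.0013]
elbow_place:.12 [ 0.5974 -0.3332] tx -15.46 ty -33.90 tz 0.42 rz -0.095 dist 373 mm
```

View pics/w11.png

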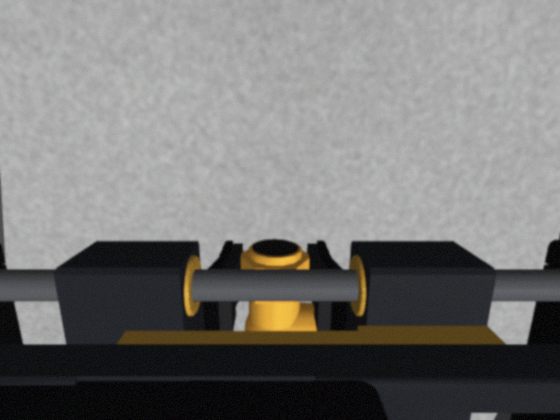

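View pics/s11.png

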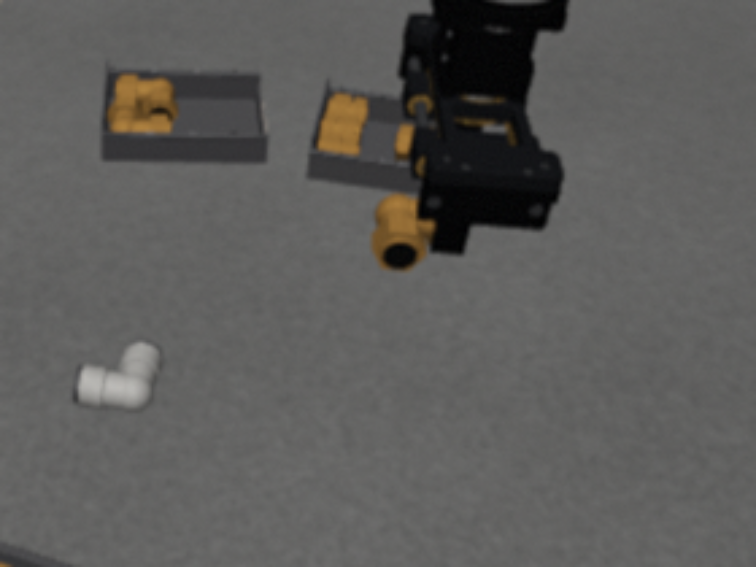

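The elbow is held, level in the side view at (400,230) on the crop. The stop end shows inside its bin. Moving to the elbow bin.

{"api": "send_rows", "payload": {"deltas": [{"tx": -15.4, "ty": -33.9, "tz": 0.4, "rx": 0, "ry": 0, "rz": -0.095}, {"tx": -15.4, "ty": -33.9, "tz": 0.4, "rx": 0, "ry": 0, "rz": -0.095}, {"tx": -15.4, "ty": -33.9, "tz": 0.4, "rx": 0, "ry": 0, "rz": -0.095}, {"tx": -15.4, "ty": -33.9, "tz": 0.4, "rx": 0, "ry": 0, "rz": -0.095}, {"tx": -15.4, "ty": -33.9, "tz": 0.4, "rx": 0, "ry": 0, "rz": -0.095}]}}

```text
time: 20.43
position: [0.5173, -0.192, 0.1211]
tool_rot: [-0.091, 0.996, 0.001, -0.001]
ft_force: [0.5, 0.5, -3.0]
grip_width: 0.0328
```

```bash
python3 d.py elbow_place:.12
```

```text
t 20.43 pos [ 0.5173 -0.192   0.1211] theta 190.48 w 0.0328 F [ 0.5  0.5 -3. ] tilt [-0.0022  0.0015]
elbow_place:.12 [ 0.5974 -0.3332] tx -5.31 ty -15.34 tz 0.07 rz -0.000 dist 162 mm
```

{"api": "send_rows", "payload": {"deltas": [{"tx": -1.4, "ty": -4, "tz": 0, "rx": 0, "ry": 0, "rz": 0}, {"tx": -2.7, "ty": -7.9, "tz": 0, "rx": 0, "ry": 0, "rz": 0}, {"tx": -4, "ty": -11.6, "tz": 0, "rx": 0, "ry": 0, "rz": 0}, {"tx": -5, "ty": -14.4, "tz": 0, "rx": 0, "ry": 0, "rz": 0}, {"tx": -5.3, "ty": -15.3, "tz": 0, "rx": 0, "ry": 0, "rz": 0}]}}

```text
time: 20.85
position: [0.5994, -0.3368, 0.1206]
tool_rot: [-0.09, 0.996, -0.002, 0.001]
ft_force: [0.8, 0.0, -1.5]
grip_width: 0.0322
```

```bash
python3 -c "
from h import *
shot('wrist','w12.png')"; python3 d.py elbow_place:.12 elbow_place:.0085
```

```text
t 20.9 pos [ 0.599  -0.3363  0.1205] theta 190.33 w 0.0326 F [ 1.3 -1.9 -2.3] tilt [ 0.0017 -0.0024]
elbow_place:.12 [ 0.5974 -0.3332] tx 0.10 ty 0.33 tz 0.04 rz -0.003 dist 3 mm
elbow_place:.0085 [ 0.5974 -0.3332] tx 0.12 ty 0.36 tz 11.19 rz -0.003 dist 112 mm
```

View pics/w12.png

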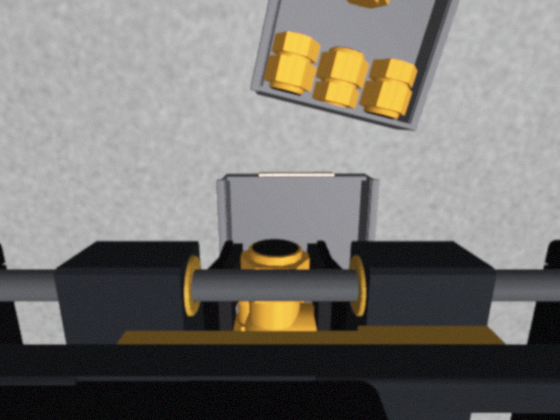

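The bin's front floor is visible with walls at columns 225 and 370. The held arm is at 275, about 14 mm left of centre as planned, since the other arm points right. Lowering.

{"api": "send_rows", "payload": {"deltas": [{"tx": 0.1, "ty": 0.3, "tz": 3.5, "rx": 0, "ry": 0, "rz": 0}, {"tx": 0.1, "ty": 0.3, "tz": 6.5, "rx": 0, "ry": 0, "rz": 0}, {"tx": 0.1, "ty": 0.3, "tz": 9, "rx": 0, "ry": 0, "rz": 0}, {"tx": 0.1, "ty": 0.3, "tz": 10.2, "rx": 0, "ry": 0, "rz": 0}, {"tx": 0.1, "ty": 0.3, "tz": 10.6, "rx": 0, "ry": 0, "rz": 0}]}}

```text
time: 21.32
position: [0.5931, -0.3258, 0.0125]
tool_rot: [-0.092, 0.996, 0.003, -0.003]
ft_force: [-0.7, 0.4, -1.9]
grip_width: 0.0327
```

{"api": "send_rows", "payload": {"deltas": [{"tx": 0, "ty": 0, "tz": 0.1, "rx": 0, "ry": 0, "rz": 0}, {"tx": 0, "ty": 0, "tz": 0.2, "rx": 0, "ry": 0, "rz": 0}, {"tx": 0, "ty": 0, "tz": 0.2, "rx": 0, "ry": 0, "rz": 0}]}}

```text
time: 21.57
position: [0.5971, -0.3296, 0.016]
tool_rot: [-0.091, 0.996, -0.001, 0.001]
ft_force: [-0.4, -0.5, -1.8]
grip_width: 0.0328
```

```bash
python3 d.py elbow_place:.0085
```

```text
t 21.57 pos [ 0.5971 -0.3296  0.016 ] theta 190.5 w 0.0328 F [-0.4 -0.5 -1.8] tilt [ 0.0024 -0.0019]
elbow_place:.0085 [ 0.5974 -0.3332] tx 0.04 ty -0.36 tz 0.75 rz -0.000 dist 8 mm
```

{"api": "send_rows", "payload": {"deltas": [{"tx": 0, "ty": -0.3, "tz": 0.3, "rx": 0, "ry": 0, "rz": 0}, {"tx": 0, "ty": -0.3, "tz": 0.55, "rx": 0, "ry": 0, "rz": 0}, {"tx": 0, "ty": -0.3, "tz": 0.55, "rx": 0, "ry": 0, "rz": 0}]}}

```text
time: 21.82
position: [0.5968, -0.3325, 0.0093]
tool_rot: [-0.091, 0.996, -0.0, 0.0]
ft_force: [0.1, 0.4, -1.9]
grip_width: 0.0324
```

{"api": "send_rows", "payload": {"deltas": [{"tx": 0, "ty": 0, "tz": 0.05, "rx": 0, "ry": 0, "rz": 0}, {"tx": 0, "ty": 0, "tz": 0.1, "rx": 0, "ry": 0, "rz": 0}, {"tx": 0, "ty": 0, "tz": 0.1, "rx": 0, "ry": 0, "rz": 0}]}}

```text
time: 22.07
position: [0.5966, -0.3322, 0.0086]
tool_rot: [-0.091, 0.996, -0.0, 0.0]
ft_force: [-1.1, 0.4, 1.5]
grip_width: 0.0322
```

Contact. Releasing, with a small opening because the wall is 10 mm beyond the left finger.

{"api": "send_rows", "payload": {"deltas": [{"tx": 0, "ty": 0, "tz": 0, "rx": 0, "ry": 0, "rz": 0}, {"tx": 0, "ty": 0, "tz": 0, "rx": 0, "ry": 0, "rz": 0}, {"tx": 0, "ty": 0, "tz": 0, "rx": 0, "ry": 0, "rz": 0}, {"tx": 0, "ty": 0, "tz": -1, "rx": 0, "ry": 0, "rz": 0}, {"tx": 0, "ty": 0, "tz": -3, "rx": 0, "ry": 0, "rz": 0}], "claw": 4.3}}

```text
time: 22.48
position: [0.595, -0.3307, 0.036]
tool_rot: [-0.091, 0.996, 0.002, -0.002]
ft_force: [-0.5, 0.6, 1.1]
grip_width: 0.0429
```

{"api": "send_rows", "payload": {"deltas": [{"tx": 0, "ty": 0, "tz": -4, "rx": 0, "ry": 0, "rz": 0}, {"tx": 0, "ty": 0, "tz": -8, "rx": 0, "ry": 0, "rz": 0}, {"tx": 0, "ty": 0, "tz": -12, "rx": 0, "ry": 0, "rz": 0}, {"tx": -2, "ty": 4, "tz": -14, "rx": 0, "ry": 0, "rz": 0}, {"tx": -4, "ty": 8, "tz": -15, "rx": 0, "ry": 0, "rz": 0}]}}

```text
time: 22.9
position: [0.6204, -0.2598, 0.1907]
tool_rot: [-0.089, 0.996, -0.003, 0.004]
ft_force: [0.4, 1.1, 0.7]
grip_width: 0.0428
```

{"api": "send_rows", "payload": {"deltas": [{"tx": 0, "ty": 4, "tz": 0, "rx": 0, "ry": 0, "rz": 0}, {"tx": 0, "ty": 8, "tz": 0, "rx": 0, "ry": 0, "rz": 0}, {"tx": 0, "ty": 12, "tz": 0, "rx": 0, "ry": 0, "rz": 0}, {"tx": 0, "ty": 15, "tz": 0, "rx": 0, "ry": 0, "rz": 0}, {"tx": 0, "ty": 15, "tz": 0, "rx": 0, "ry": 0, "rz": 0}]}}

```text
time: 23.32
position: [0.5886, -0.1026, 0.1858]
tool_rot: [-0.094, 0.996, 0.002, -0.001]
ft_force: [-1.0, -0.7, -0.5]
grip_width: 0.043
```

```bash
cat > chk.py <<'E'
from h import *
C={k:shot(k,k+'_end.png') for k in('top','side')}
cv2.imwrite('pics/top_endc.png',cv2.resize(cv2.imread('pics/top_end.png')[90:370,60:510],None,fx=1.77,fy=1.77,interpolation=cv2.INTER_CUBIC))
A=np.concatenate([cloud(C[k]).reshape(-1,3) for k in C]);A=A[~np.isnan(A[:,0])]
B={'coupling':(.641,.297,-10.1,.016),'tee':(.4375,.3095,8.5,.008),'elbow':(.646,-.310,10.5,.004),'stopend':(.439,-.304,-2.5,.033)}
for n,(x,y,a,e) in B.items():
    a=np.radians(a);d=A[:,:2]-[x,y];l=np.c_[d[:,0]*np.cos(a)+d[:,1]*np.sin(a),-d[:,0]*np.sin(a)+d[:,1]*np.cos(a)]
    m=(l[:,0]>-.068)&(l[:,0]<e)&(abs(l[:,1])<.049)&(A[:,2]>.014)
    xy,t,f,ar=fit(n,l[m]);z=A[m][:,2];T=A[m][z>.031];T0=l[m][z>.031]
    fl=(l[:,0]>-.068)&(l[:,0]<e)&(abs(l[:,1])<.049)&(A[:,2]<.01)
    print(n,'bin frame',xy.round(4),np.degrees(t).round(1),round(f,1),round(ar,2),'topz',np.percentile(z,[50,95,99]).round(4),'floor',np.median(A[fl][:,2]).round(4),'x range',np.percentile(l[m][:,0],[1,99]).round(3),'slope',np.linalg.lstsq(np.c_[T0,np.ones(len(T0))],T[:,2],rcond=None)[0][:2].round(3),len(T))
E
python3 chk.py; python3 f.py | grep -v bin | head -0
python3 - <<'E'
from h import *
for cam in('top','side'):
    W=cloud(shot(cam))
    for n in('plastic_elbow','tape_roll'):
        d=robot.outline_of(n,cam)[0];print(cam,n,d['p'],np.nanmedian(W[d['pixels']],0).round(3))
E
python3 d.py
```

```text
coupling bin frame [-0.0293 -0.0002] 181.0 5.4 1.06 topz [0.0311 0.0355 0.0362] floor 0.0032 x range [-0.056 -0.002] slope [ 0.005 -0.011] 627
tee bin frame [-0.0451 -0.0006] 360.0 13.4 1.0 topz [0.0301 0.035  0.036 ] floor 0.0031 x range [-0.063 -0.001] slope [0.012 0.002] 1173
elbow bin frame [-0.0174 -0.0085] 87.6 56.7 0.44 topz [0.0291 0.035  0.0359] floor 0.0036 x range [-0.06   0.001] slope [-0.021  0.02 ] 113
stopend bin frame [-0.0145  0.006 ] 1.8 16.5 0.58 topz [0.0277 0.0346 0.0355] floor 0.0031 x range [-0.033  0.004] slope [-0.022 -0.016] 60
top plastic_elbow 0.83 [0.623 0.063 0.027]
top tape_roll 0.64 [0.767 0.092 0.017]
t 23.77 pos [ 0.5912 -0.1105  0.185 ] theta 190.38 w 0.0429 F [0.3 1.2 0.6] tilt [ 0.0001 -0.0002]h.py:26: RuntimeWarning: Mean of empty slice.
  c0=pts.mean(0); G=np.round((pts-c0)/res).astype(int);
  ret = um.true_divide(
Traceback (most recent call last):
IndexError: list index out of range
```

View pics/top_endc.png

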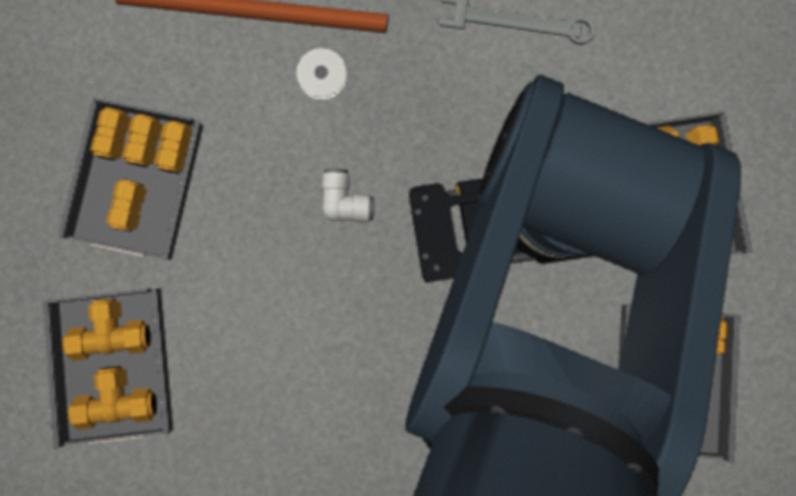

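View pics/side_end.png

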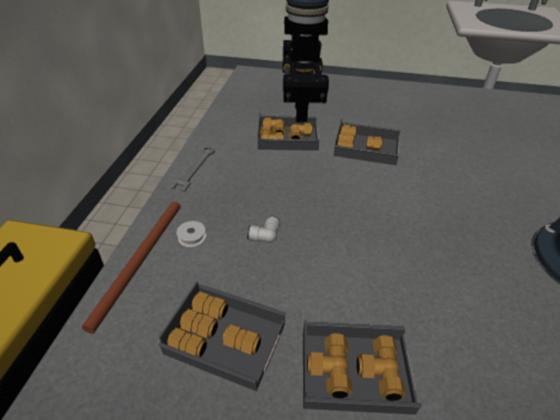

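The left bins are good: the coupling and tee are level, and the white elbow and tape haven't moved. The arm hides the right bins in the top view, so I'll move it aside and recheck.

{"api": "send_rows", "payload": {"deltas": [{"tx": 0, "ty": 4, "tz": 0, "rx": 0, "ry": 0, "rz": 0}, {"tx": 0, "ty": 8, "tz": 0, "rx": 0, "ry": 0, "rz": 0}, {"tx": 0, "ty": 12, "tz": 0, "rx": 0, "ry": 0, "rz": 0}, {"tx": 0, "ty": 16, "tz": 0, "rx": 0, "ry": 0, "rz": 0}, {"tx": 0, "ty": 20, "tz": 0, "rx": 0, "ry": 0, "rz": 0}]}}

```text
time: 24.18
position: [0.5545, 0.0883, 0.185]
tool_rot: [-0.09, 0.996, 0.0, 0.0]
ft_force: [1.4, 0.0, -0.5]
grip_width: 0.0428
```

{"api": "send_rows", "payload": {"deltas": [{"tx": 0, "ty": 4, "tz": 0, "rx": 0, "ry": 0, "rz": 0}, {"tx": 0, "ty": 6, "tz": 0, "rx": 0, "ry": 0, "rz": 0}, {"tx": 0, "ty": 6, "tz": 0, "rx": 0, "ry": 0, "rz": 0}]}}

```text
time: 24.43
position: [0.5425, 0.1502, 0.185]
tool_rot: [-0.093, 0.996, 0.001, -0.0]
ft_force: [-0.6, 0.5, -0.1]
grip_width: 0.0431
```

```bash
python3 chk.py; python3 d.py
```

```text
coupling bin frame [-0.0286  0.0031] -1.2 9.8 0.83 topz [0.0315 0.0357 0.0363] floor 0.0035 x range [-0.056 -0.002] slope [ 0.003 -0.044] 428
tee bin frame [-0.0451 -0.0009] 360.5 13.4 1.0 topz [0.0302 0.0351 0.0361] floor 0.0031 x range [-0.063 -0.001] slope [ 0.012 -0.   ] 1195
elbow bin frame [-0.0211 -0.0112] 88.6 16.7 0.83 topz [0.0292 0.0345 0.0356] floor 0.0022 x range [-0.063 -0.003] slope [-0.03   0.027] 232
stopend bin frame [-0.0165  0.0022] 175.8 5.2 1.01 topz [0.0294 0.0346 0.036 ] floor 0.0023 x range [-0.036  0.003] slope [-0.009 -0.001] 212
t 24.53 pos [0.544  0.1466 0.1851] theta 190.57 w 0.043 F [ 0.4 -0.1 -0. ] tilt [ 0.0003 -0.0006]
```

View pics/top_endc.png

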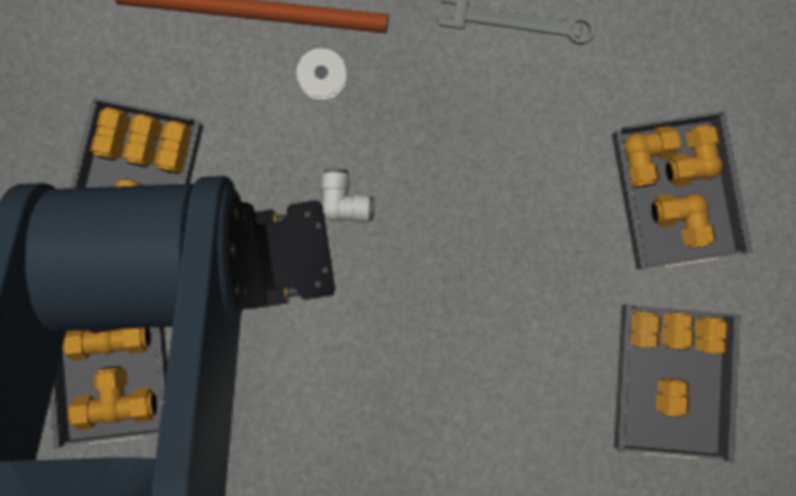

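View pics/side_end.png

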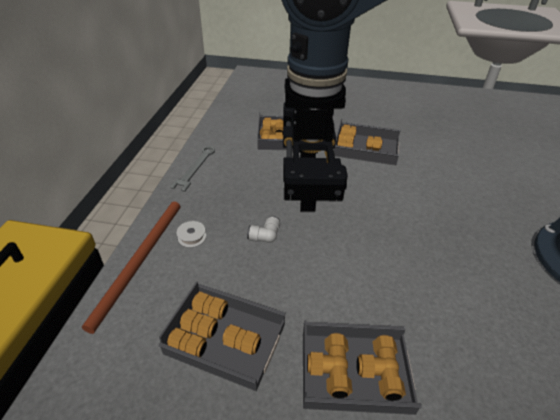

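All four fittings lie flat: elbow at crop (690,215), stop end at (672,397), and the coupling and tee as seen before. The white elbow and tape are where they started. Handing in.

```bash
python3 -c "
from rig import robot
print(robot.hand_in())"
```

```text
the job is handed in; nothing more can be done
None
```

All four brass fittings are in the bins for their own shape, and I handed the job in at about 24.5 s of the 96 s allowed. `hand_in()` gave no verdict, so this rests on my own checks.

**How:** I picked tee, coupling, stop end and elbow in that order. I lowered each one until I felt contact with the bin floor, then let go with a small finger opening.

**Last checks:** The final top and side views show every fitting in front of its stock, clear of the walls and of other fittings. These are the fitted origins in each bin's own frame, in mm:

| Fitting | x | y |
|---|---|---|
| Coupling | -29 | 0 |
| Tee | -45 | -1 |
| Elbow | -21 | -11 |
| Stop end | -16 | 2 |

- **Height and tilt:** the tops measured about 35 mm, which matches fittings sitting on the 3 mm floor. Fitted slopes were at most 0.045, below the 0.1 rad limit.
- **Bystanders:** in the top view the white elbow and tape roll were within about 1 mm of where they started. In the side view the network did not report one of them on the last pass, but the picture shows both in place.
- **Robot:** the arm was clear of everything at the end.

**Disagreements:**
- **Elbow:** a wrist-camera fit before the grasp disagreed with the overhead pose because the gripper hid part of the elbow. I kept the overhead pose, and the grasp held.
- **Coupling:** the arm partly hid it in the last look, and the fit then showed a slope of -0.044. The unobstructed look just before showed -0.011.

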